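Stack the riser plates on the stage clamp and lock them with the handwheel

ROBOT

A 6-joint arm with a two-finger parallel gripper is mounted at the origin on the work surface. World frame = base frame: x ahead of the robot, y to its left, z up, the work surface at z = 0. Lengths are in m, angles in degrees, forces in N, time in s.
With the tool pointing down it reaches from about 0.3 to 0.75 m from the base axis. Payload 8.5 kg.
Tool frame: the origin (TCP) lies at the very end of the fingers, on their centre line; the grasp point (between the pads) lies 19 mm behind it; z points along the fingers, y is the direction in which the jaws open and shut (so a half turn about z gives the same grasp; the last joint's range is limited). The gripper opens to 88 mm and grips with 3 to 60 N. Pads are 18 mm wide; open, the fingers measure 123 mm over their backs; the gripper's body (75 mm by 187 mm) begins 45 mm behind the grasp point.
Start: joints at [50.919, 21.807, 74.336, -0, 83.858, -12.336], TCP at [0.248, 0.491, 0.239] pointing down, gripper open.
Joint ranges: [-178.18, 178.18], [-50.72, 133.34], [12.68, 142.11], [-81.47, 261.47], [9.98, 163.14], [-165.26, 165.26]. Speed limits (degrees/s): [136.94, 136.94, 180, 180, 180, 180].

INTERFACE

Orientations are given as a 3x3 rotation matrix whose columns are the frame's x, y, z axes.
In Python, from bench import r gives the robot as it stands. The module is installed in compiled form; this text tells all that it offers.
- The arm moves only by the tool drive_tool, never from a script. Its argument "moves" is a list of rows, each an object of numbers: "jaw": the closure, from -1 (fully open) to 1 (shut), so that 0 is half open; "x", "y", "z": the shift along the tool's x, y, z in m; "wx", "wy", "wz": the turn, a rotation vector about the tool's x, y, z in rad. A call has 1 to 20 rows; each row shifts and turns the commanded pose from where the row before left it, along the tool's axes as they then stand; what a row does not reach is not made up. A row lasts 1/8 s, in which the tool goes at most 62.5 mm and 10.7 degrees, less where a joint would pass 70% of its speed; a pose out of reach is approached as far as the arm can. A call with a gripper value outside its range is refused whole. The fingers move at their own pace and stop on an object; "force" is the grip in N (left out, the last holds). Time passes only in rows, so rows that do not move let the fingers close. It gives the time, the measured TCP pose, the force and the opening at its end, in the units of the state.
- r.get_obs(): the state, without advancing time (a new reading comes with each control period).
- r.get_image(name): name is "side" or "top" or "wrist"; returns a dict with "img" (384x512x3 uint8, blue, green, red), "intrinsics" (3x3 intrinsics, pixels), "view" (4x4, takes a point from world to camera coordinates). Camera axes: x right, y up, looking along -z (the intrinsics and any distortion apply to the point x, -y, -z); pixel columns grow to the right and rows downward; lengths in m; the calibration is good to about 2 mm. A picture is of the moment at which its call begins. There is no depth.
- r.close_job(): hands the job in, once; it reports no verdict.
Trained networks look in a picture, given as the dict that the camera call returned (one of the last four; its "shot" number tells which), for a name from the list of things; names that differ only in an ending like _2 or _b are one class to them, and where a whole thing is asked for, a point or a joint stands for the part that bears it (a point fixed in the world has none). Each returns a list of dicts, best first, with "score" (0 to 1); they miss things now and then, are a little off and sometimes report something else, mostly with a low value. They report only what shows in the picture. A call takes as long as a camera call. They do not tell look-alikes from the thing itself.
- r.recognise(picture, label): "rect" ([centre column, centre row, width, height] in pixels, round what is visible of it).
- r.outline_of(picture, label): "mask" (384x512 bool, what is visible of it) and "rect" ([centre column, centre row, width, height] in pixels, round what is visible of it).
The state is a dict: "time": time; "joint_pos": joint angles; "dq": joint speeds; "joint_efforts": joint torques, N m; "tool_pos": TCP position; "tool_rot": TCP orientation; "wrist_force": force on the tool from outside, world axes, zero at the start; "torque": the same for the moment, N m; "gripper_width": finger opening in m.
Only numpy, scipy, OpenCV 4.12 (cv2) and the standard library are available. Lean on these libraries where they do the work, as an engineer would, in place of code of your own. Each camera call takes 0.05 s, during which the arm holds its last target.

TASK

Put the two riser plates, the ones with the round hole, over the clamp's spindle so that they lie flat as a square pile, edges flush with the block under them. Then fit the handwheel's square bore fully down on the spindle's square end and, with the wheel, turn the spindle clockwise (seen from above) as far as it goes. Leave the pile square, the wheel fully home, and all the other things on the bench where they stand.

Things in the scene. Friction and masses are not known exactly. Their poses are not given: they have to be found in the camera images.
- clamp: Fixed grey riser clamp screwed to the bench, at a different place and yaw each time. Foot 130 x 80 x 12 mm, on it a block 110 mm (own x) x 60 mm (own y) whose flat top, the bed, is 45 mm above the bench. A steel spindle stands upright at its centre. Origin: centre of the underside; z up.
- bed (a point): Centre of the clamp's bed (top of the 110 x 60 mm block), 45 mm above the bench, on the spindle's axis; axes as the clamp's.
- shoulder (a point): Point on the spindle axis at its shoulder, turning with it. Below: round, 26 mm diameter, 39 mm down to the bed (two plates take 36 mm). Above: square end 16 x 16 mm, 20 mm tall, sides along this x and y, then a 12 x 12 mm nose 3 mm tall. The wheel's underside rests on the shoulder when fully home.
- spindle (a joint): Angle of the spindle in its clamp, rad: grows as it turns clockwise seen from above, starts between 0 and 0.5, firm stop at 1.3. Stiff (about 0.15 N m), stays where it is left.
- plate_a: Loose aluminium riser plate, 110 mm (own x) x 60 mm (own y) x 18 mm, with a round through hole of 38 mm in its centre; about 0.26 kg. Lies flat on the bench. Origin: centre of the underside; z up.
- plate_b: The second riser plate, identical to plate_a; either may go first.
- handwheel: Loose aluminium handwheel, 104 mm across, bore down on the bench. Rim: 12 mm bar centred 12 mm up; 4 spokes; hub 36 x 36 x 30 mm tall with a square bore 18 x 18 mm, 30 mm deep, sides along own x and y (fits at any quarter turn). On the hub a grey bar grip 46 mm (own x) x 26 mm (own y), 30 to 60 mm above the underside. 0.2 to 0.45 kg. Origin: centre of the underside, on the bore axis; z up.
- blank: Loose bystander, leave it alone. Plain aluminium plate without a hole, 100 x 70 x 18 mm, flat on the bench. Origin: centre of the underside.
- objective: Loose bystander, leave it alone. Steel microscope objective standing up, 38 mm in diameter, 60 mm tall. Origin: centre of the underside.
- bottle: Loose bystander, leave it alone. Amber bottle, 46 mm in diameter, 95 mm tall. Origin: centre of the underside.
- post: Loose bystander, leave it alone. Aluminium optical post, 25 mm in diameter, 120 mm tall, on a foot of 52 mm. Origin: centre of the underside.
- jar: Loose bystander, leave it alone. White jar, 48 mm in diameter, 60 mm tall. Origin: centre of the underside.
- dish: Loose bystander, leave it alone. Glass dish, 90 mm in diameter, 16 mm tall. Origin: centre of the underside.
- driver: Loose bystander, leave it alone. Screwdriver, 190 mm long, lying on the bench. Origin: middle of its underside.
There are look-alikes about, which are no part of the job. What is shaped like the plate_a but black or blue is not meant.

How it is judged (in metres and radians):
On the way, in this order (a step that is already met when the one before it is completed fails the run):
1. both riser plates lie flat and released round the spindle as a square pile on the bed (horizontal distance between each of plate_a, plate_b and bed below 0.005 m and angle between the x axis of each of plate_a, plate_b and the x axis of clamp, either way round below 0.09 rad and angle between each of plate_a, plate_b's own z axis and vertical below 0.06 rad and z of plate_a in the frame of bed between -0.004 and 0.022 m and z of plate_b in the frame of bed between -0.004 and 0.022 m and contact force between the fingers and plate_a below 0.2 N and contact force between the fingers and plate_b below 0.2 N), for 0.2 s.
2. the handwheel is fully home on the square end, the spindle not yet turned to its stop (below 1.0 rad) (horizontal distance between handwheel and shoulder below 0.004 m and z of handwheel in the frame of shoulder between -0.004 and 0.003 m and angle between handwheel's own z axis and vertical below 0.06 rad and (angle between the x axis of handwheel and the x axis of shoulder, either way round below 0.3 rad or angle between the x axis of handwheel and the y axis of shoulder, either way round below 0.3 rad) and value of joint spindle below 1 rad), for 0.1 s.
3. the spindle is turned clockwise to its stop with the wheel home on it (horizontal distance between handwheel and shoulder below 0.004 m and z of handwheel in the frame of shoulder between -0.004 and 0.003 m and angle between handwheel's own z axis and vertical below 0.06 rad and (angle between the x axis of handwheel and the x axis of shoulder, either way round below 0.3 rad or angle between the x axis of handwheel and the y axis of shoulder, either way round below 0.3 rad) and value of joint spindle above 1.2 rad), for 0.1 s.
At the end, for the whole second after the job is handed in: Both plates lie flat round the spindle on the bed, centres within 5 mm of its axis and edges within 0.09 rad of the clamp's; the wheel sits on the spindle's square end within 3 mm of fully home, level; the spindle is within 0.1 rad of its clockwise stop (above 1.2 rad); all are at rest (all of step 3 and horizontal distance between each of plate_a, plate_b and bed below 0.005 m and angle between the x axis of each of plate_a, plate_b and the x axis of clamp, either way round below 0.09 rad and angle between each of plate_a, plate_b's own z axis and vertical below 0.06 rad and z of plate_a in the frame of bed between -0.004 and 0.022 m and z of plate_b in the frame of bed between -0.004 and 0.022 m and linear speed of each of handwheel, plate_a, plate_b below 0.01 m/s); the robot touches nothing.
It fails at once if a bystander (blank plate, objective, bottle, post, jar, dish or screwdriver) is pushed more than 25 mm from its place (distance of any of blank, objective, bottle, post, jar, dish, driver from where it was at the start of the episode above 0.025 m).
It fails at once if the objective, bottle, post or jar is tipped over (angle between any of objective, bottle, post, jar's own z axis and vertical above 0.5 rad).
It also fails if it takes over 72 s, if anything falls off the work surface, if the arm or the gripper's body presses on something with over 40 N, if the wrist force passes 120 N, or if a joint passes its speed limit or range.

## Working session

There is one attempt and no reset: what is moved stays moved. The work goes in short steps, Python scripts to look and compute and a tool call to move; the robot and the scene stay as the last step left them, time stands still between calls to the robot, and variables do not carry over. Pictures are saved under pics/ and viewed, and the job is handed in when it is done.

Besides the shell and the picture viewer there is one more tool, called after "Emit:" as name(argument=value, ...), one argument or row to a line, values as JSON. drive_tool: Moves the arm, as the interface text tells. Its arguments: {"type":"object","properties":{"moves":{"type":"array"},"force":{"type":"number"}},"required":["moves"]}

```bash
mkdir -p pics; ls
cat > a.py <<'E'
from bench import r
import cv2,pickle,json
o=r.get_obs()
for k in o: print(k,o[k])
for n in ["side","top","wrist"]:
    p=r.get_image(n); cv2.imwrite(f"pics/{n}0.png",p["img"]); pickle.dump(p,open(f"{n}0.pkl","wb"))
    print(n,p["intrinsics"],p["view"],[k for k in p])
E
python3 a.py
```

```text
pics
time 0.0
joint_pos [ 5.09191605e+01  2.18399676e+01  7.43828315e+01 -1.17512649e-03
  8.38577809e+01 -1.23354717e+01]
dq [ 0.04952583 -0.02051043 -0.01919719 -0.07005724 -0.02126403  0.09732332]
joint_efforts [ 4.27754276e-04 -4.37927485e+01 -2.24558759e+01  7.12561654e-02
  3.51329043e-02 -1.12258363e-04]
tool_pos [0.24734375 0.49094116 0.23815867]
tool_rot [[-8.93016202e-01  4.50023672e-01 -8.70779600e-04]
 [ 4.50024427e-01  8.93015562e-01 -1.10457349e-03]
 [ 2.80535514e-04 -1.37827412e-03 -9.99999011e-01]]
wrist_force [ 0.12467046 -0.15835737 -0.04543129]
torque [-0.00078593  0.02961351 -0.01270076]
gripper_width 0.08806787008507054
side [[430.55073892   0.         255.24337989]
 [  0.         430.55073892 195.0473746 ]
 [  0.           0.           1.        ]] [[ 0.79706588 -0.60368752  0.01572798 -0.39963116]
 [ 0.43498735  0.59200248  0.67846817 -0.26139116]
 [-0.41889377 -0.53394236  0.73446141 -1.15286623]
 [ 0.          0.          0.          1.        ]] ['img', 'intrinsics', 'view', 'shot']
top [[452.30333798   0.         267.0679671 ]
 [  0.         452.30333798 197.30195921]
 [  0.           0.           1.        ]] [[-0.01362172 -0.99985773 -0.00994843  0.02025075]
 [ 0.99312241 -0.01468569  0.11615596 -0.48140339]
 [-0.11628553 -0.00829776  0.99318116 -1.46923601]
 [ 0.          0.          0.          1.        ]] ['img', 'intrinsics', 'view', 'shot']
wrist [[315.32659925   0.         251.78314482]
 [  0.         315.32659925 185.47443076]
 [  0.           0.           1.        ]] [[ 0.451087    0.89247845 -0.00165708 -0.54969325]
 [-0.85978327  0.43406235 -0.269003    0.03564849]
 [-0.2393601   0.12276849  0.96313791 -0.38941577]
 [ 0.          0.          0.          1.        ]] ['img', 'intrinsics', 'view', 'shot']
```

View pics/top0.png

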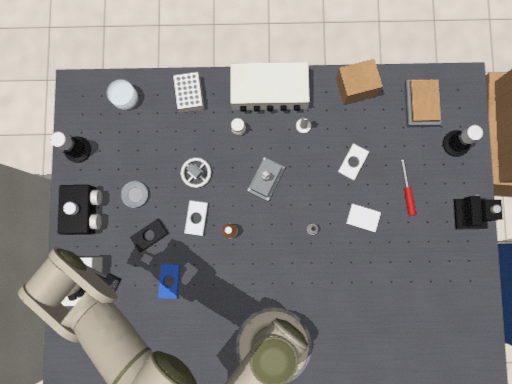

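View pics/side0.png

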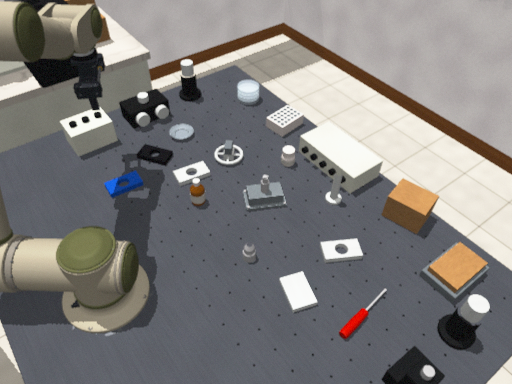

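View pics/wrist0.png

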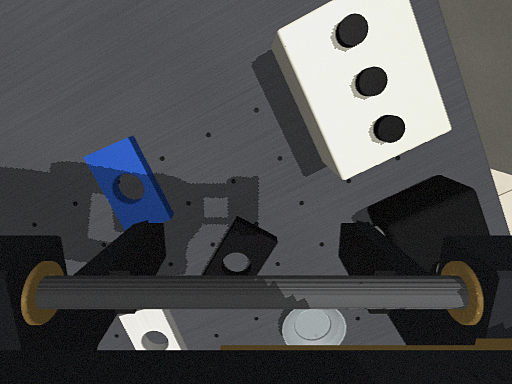

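The candidates for the riser plates (in top-image pixels) are white with a hole at (196,218) and (354,162), blank without a hole at (363,218), black at (150,235) and blue at (169,281). I choose the two white ones with a hole. The clamp is at (266,178), the handwheel at (196,172).

```bash
cat > b.py <<'E'
from bench import r
import cv2,pickle,numpy as np
out={}
for n in ["top","side"]:
    p=r.get_image(n); 
    res={}
    for l in ["plate_a","clamp","handwheel","blank","shoulder","objective","bottle","post","jar","dish","driver"]:
        q=r.outline_of(p,l); res[l]=q
        print(n,l,[(round(d["score"],2),[int(v) for v in d["rect"]],int(d["mask"].sum())) for d in q])
    out[n]=(p,res)
pickle.dump(out,open("scene.pkl","wb"))
im=cv2.resize(out["top"][0]["img"][110:260,120:420],None,fx=2.66,fy=2.66,interpolation=cv2.INTER_CUBIC)
cv2.imwrite("pics/topcrop.png",im)
print(r.get_obs()["time"])
E
python3 b.py
```

```text
top plate_a [(0.82, [354, 162, 30, 37], 542), (0.69, [148, 234, 31, 31], 515), (0.58, [166, 280, 20, 38], 579), (0.57, [196, 214, 22, 31], 510)]
top clamp [(0.71, [195, 171, 27, 30], 632), (0.58, [265, 179, 38, 43], 906)]
top handwheel [(0.59, [195, 172, 27, 29], 588)]
top blank [(0.84, [363, 218, 32, 26], 657), (0.48, [238, 127, 12, 17], 197)]
top shoulder [(0.66, [136, 193, 27, 30], 544)]
top objective [(0.57, [311, 228, 9, 14], 96)]
top bottle [(0.61, [229, 231, 9, 13], 144)]
top post [(0.54, [304, 126, 16, 17], 165)]
top jar [(0.65, [237, 127, 12, 17], 169)]
top dish [(0.82, [135, 193, 28, 26], 593), (0.24, [197, 216, 24, 31], 515)]
top driver [(0.63, [409, 194, 11, 46], 292)]
side plate_a [(0.97, [340, 251, 44, 20], 745), (0.88, [193, 173, 34, 24], 482), (0.71, [155, 156, 37, 21], 475)]
side clamp [(0.65, [266, 193, 44, 34], 1030)]
side handwheel [(0.97, [231, 152, 30, 28], 472)]
side blank [(0.75, [297, 293, 35, 36], 977)]
side shoulder []
side objective [(0.69, [264, 193, 42, 37], 1073), (0.25, [362, 316, 42, 49], 420)]
side bottle [(0.69, [197, 195, 15, 25], 266)]
side post [(0.87, [333, 188, 15, 32], 322)]
side jar [(0.55, [288, 156, 14, 18], 244)]
side dish [(0.7, [182, 130, 23, 15], 324)]
side driver [(0.66, [363, 316, 42, 52], 436)]
1.35
```

View pics/topcrop.png

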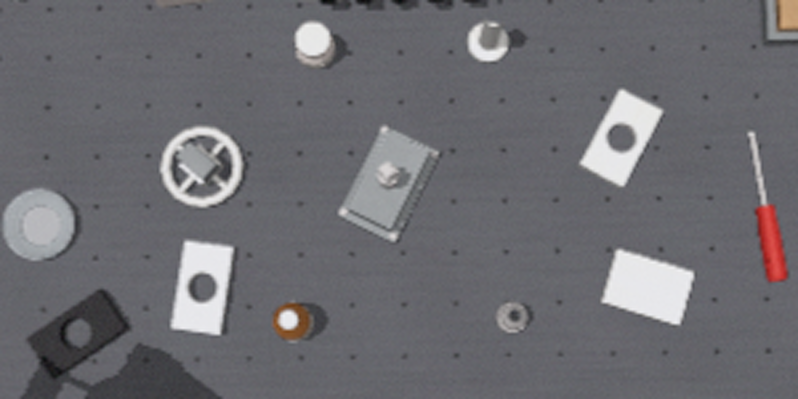

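```bash
cat > h.py <<'E'
import numpy as np,cv2
from scipy.optimize import minimize
from scipy.spatial import ConvexHull
def proj(p,P):
    P=np.atleast_2d(P); V=p["view"]; K=p["intrinsics"]
    c=P@V[:3,:3].T+V[:3,3]; c=np.c_[c[:,0],-c[:,1],-c[:,2]]
    u=c@K.T; return u[:,:2]/u[:,2:]
def back(p,uv,z):
    V=p["view"];K=p["intrinsics"]; d=np.linalg.inv(K)@[uv[0],uv[1],1]; d=np.array([d[0],-d[1],-d[2]])
    R=V[:3,:3]; o=-R.T@V[:3,3]; w=R.T@d; return o+w*(z-o[2])/w[2]
def Rz(a): return np.array([[np.cos(a),-np.sin(a),0],[np.sin(a),np.cos(a),0],[0,0,1]])
def box(lx,ly,z0,z1): return np.array([[sx*lx/2,sy*ly/2,z] for sx in(-1,1) for sy in(-1,1) for z in(z0,z1)])
def ring(d,z,n=48):
    t=np.linspace(0,2*np.pi,n,endpoint=False); return np.c_[d/2*np.cos(t),d/2*np.sin(t),0*t+z]
S=8
def sil(p,parts,x,y,a,roi):
    u0,v0,w,h=roi; m=np.zeros((h*S,w*S),np.uint8)
    for B in parts:
        q=proj(p,B@Rz(a).T+[x,y,0]); 
        q=((q-[u0,v0]+0.5)*S)
        hull=cv2.convexHull(q.astype(np.float32)).round().astype(np.int32)
        cv2.fillConvexPoly(m,hull,1)
    return cv2.resize(m.astype(np.float32),(w,h),interpolation=cv2.INTER_AREA)
def fit(views,parts,x0):
    # views: list (p, softmask full float image, roi)
    def c(v):
        e=0
        for p,m,roi in views:
            u0,v0,w,h=roi; s=sil(p,parts,v[0]/1000,v[1]/1000,v[2]/50,roi)
            e+=np.abs(s-m[v0:v0+h,u0:u0+w]).sum()
        return e
    best=None
    for da in (-.15,0,.15):
        v0=np.array([x0[0]*1000,x0[1]*1000,(x0[2]+da)*50])
        r=minimize(c,v0,method="Nelder-Mead",options=dict(initial_simplex=np.array([v0,v0+[6,0,0],v0+[0,6,0],v0+[0,0,6]]),xatol=.02,fatol=.02))
        if best is None or r.fun<best.fun: best=r
    v=best.x; return v[0]/1000,v[1]/1000,v[2]/50,best.fun
E
cat > c.py <<'E'
from h import *
import pickle
sc=pickle.load(open("scene.pkl","rb")); T=sc["top"][0]; D=sc["side"][0]
for nm,uv,z in [("jar",(238,127),.03),("post",(304,125),.01),("bottle",(230,231),.04),("obj",(312,229),.03),("wheel",(196,172),.012),("clamp",(266,178),.045),("pA",(196,218),.018),("pB",(354,162),.018),("dish",(135,194),.01)]:
    print(nm,back(T,uv,z).round(4))
for c,(p,rois) in {"top":(T,[(180,196,34,44),(334,140,40,45)]),"side":(D,[(165,155,50,35),(312,232,58,38)])}.items():
    for u,v,w,h in rois:
        g=p["img"][v:v+h,u:u+w].min(axis=2); print(c,(u,v),np.percentile(g,[5,25,50,75,95,99]))
E
python3 c.py
cat > d.py <<'E'
import pickle,cv2,numpy as np
sc=pickle.load(open("scene.pkl","rb")); T=sc["top"][0]; D=sc["side"][0]
a=cv2.resize(D["img"][120:220,150:310],None,fx=5,fy=5,interpolation=cv2.INTER_CUBIC)
b=cv2.resize(T["img"][145:215,170:300],None,fx=6,fy=6,interpolation=cv2.INTER_CUBIC)
cv2.imwrite("pics/d1.png",a);cv2.imwrite("pics/d2.png",b)
E
python3 d.py
```

```text
jar [0.7214 0.1081 0.03  ]
post [ 0.7303 -0.1158  0.01  ]
bottle [0.3715 0.1356 0.04  ]
obj [ 0.3747 -0.1324  0.03  ]
wheel [0.573  0.2521 0.012 ]
clamp [0.5436 0.0159 0.045 ]
pA [0.4171 0.2504 0.018 ]
pB [ 0.5978 -0.28    0.018 ]
dish [0.5015 0.4576 0.01  ]
top (180, 196) [ 84.75 101.   103.   226.   231.   232.  ]
top (334, 140) [ 97. 100. 102. 200. 231. 232.]
side (165, 155) [ 33.45  92.    95.   155.5  247.   248.  ]
side (312, 232) [ 87.    92.    95.   192.25 248.   248.  ]
```

View pics/d1.png

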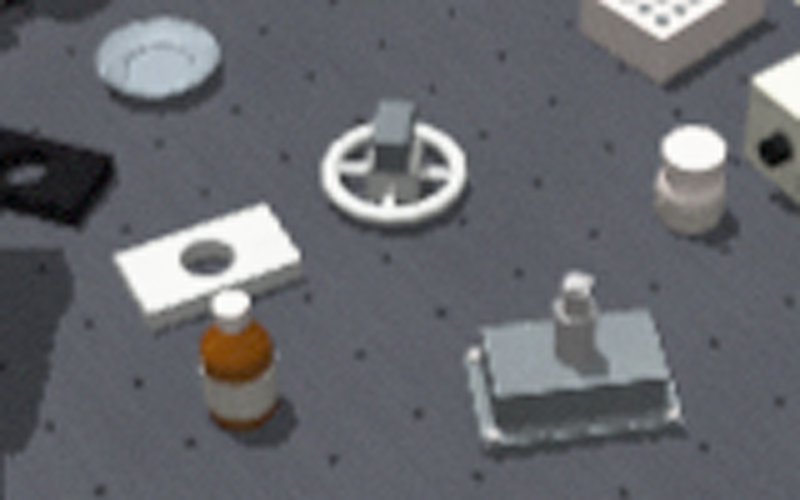

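View pics/d2.png

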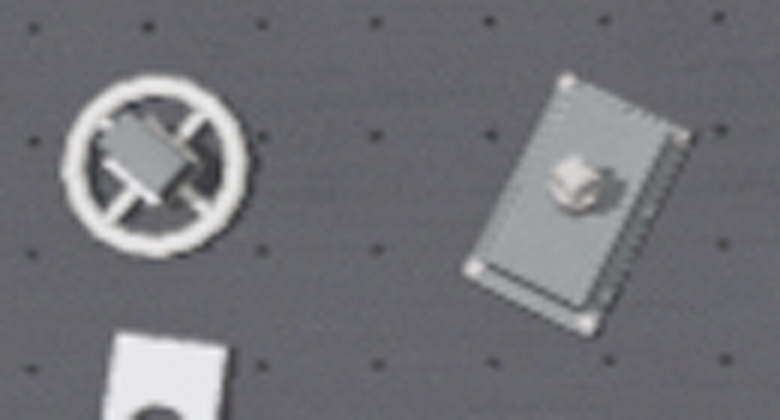

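```bash
cat > e.py <<'E'
from h import *
import pickle
sc=pickle.load(open("scene.pkl","rb")); T=sc["top"][0]; D=sc["side"][0]
def fm(p,roi,lo=102,hi=229,):
    g=p["img"].min(axis=2).astype(np.float32); m=np.clip((g-lo)/(hi-lo),0,1); M=np.zeros_like(m)
    u,v,w,h=roi; M[v:v+h,u:u+w]=m[v:v+h,u:u+w]
    b=(M>.3).astype(np.uint8); n,l,st,_=cv2.connectedComponentsWithStats(b); k=1+np.argmax(st[1:,4]); b=(l==k).astype(np.uint8)
    cs,_=cv2.findContours(b,cv2.RETR_EXTERNAL,cv2.CHAIN_APPROX_NONE); f=np.zeros_like(b); cv2.drawContours(f,cs,-1,1,-1)
    er=cv2.erode(f,np.ones((3,3))); M[er>0]=1; M[cv2.dilate(f,np.ones((3,3)))==0]=0
    return M
P=[box(.11,.06,0,.018)]
for nm,x0,rt,rs in [("A",(.417,.25,-.1),(180,196,34,44),(165,155,50,35)),("B",(.598,-.28,-.5),(334,140,40,45),(312,232,58,38))]:
    mt=fm(T,rt); ms=fm(D,rs,95,247)
    print(nm,"top prism",np.round(fit([(T,mt,rt)],P,x0),4))
    print(nm,"top face",np.round(fit([(T,mt,rt)],[box(.11,.06,.018,.018)],x0),4))
    print(nm,"side",np.round(fit([(D,ms,rs)],P,x0),4))
w=pickle.load(open("wrist0.pkl","rb")); V=w["view"]; R=V[:3,:3]; c=-R.T@V[:3,3]
tr=np.array([[-.893016,.450024,-.00087],[.450024,.893016,-.0011],[.00028,-.00138,-1]]); tp=np.array([.24734,.49094,.23816])
print("cam in tool",tr.T@(c-tp),"axes\n",tr.T@R.T)
E
python3 e.py
```

```text
A top prism [ 0.4188  0.2539 -0.1488 19.822 ]
A top face [ 0.4185  0.2522 -0.1446 23.5171]
A side [  0.4214   0.2516  -0.14   117.5929]
B top prism [ 0.6023 -0.2786 -0.5096 26.4561]
B top face [ 0.6004 -0.2772 -0.5096 23.2078]
B side [  0.6051  -0.2742  -0.5592 120.9054]
cam in tool [ 0.06974863  0.00048605 -0.14556105] axes
 [[-1.19165027e-03  9.63063366e-01  2.69270844e-01]
 [ 9.99999793e-01  1.07274323e-03  5.87304278e-04]
 [ 2.82912238e-04  2.69273542e-01 -9.63064716e-01]]
```

```bash
cat > go.py <<'E'
# usage: go.py x y z yawdeg : prints needed shift in current tool axes, and turn
import sys,numpy as np
from bench import r
o=r.get_obs(); R=np.array(o["tool_rot"]); p=np.array(o["tool_pos"]); t=np.array([float(a) for a in sys.argv[1:4]])
yaw=np.degrees(np.arctan2(R[1,0],R[0,0])); s=R.T@(t-p)
print("t",round(o["time"],2),"pos",p.round(4),"yaw",yaw.round(2),"w",round(o["gripper_width"],4),"F",np.round(o["wrist_force"],1),"q",np.round(o["joint_pos"],1))
print("shift now axes",s.round(4),"rows",np.ceil(np.linalg.norm(s)/.06))
if len(sys.argv)>4:
    d=(float(sys.argv[4])-yaw+180)%360-180; y=np.radians(yaw+d)
    w=t-p; print("wz",round(-np.radians(d),4)," shift AFTER turn",round(w[0]*np.cos(y)+w[1]*np.sin(y),4),round(w[0]*np.sin(y)-w[1]*np.cos(y),4),round(-w[2],4))
E
python3 go.py .419 .2535 .2 171.6
```

```text
t 1.35 pos [0.2475 0.4911 0.2388] yaw 153.26 w 0.0883 F [ 0.2 -0.1 -0.6] q [ 50.9  21.8  74.3   0.   83.9 -12.3]
shift now axes [-0.2601 -0.135   0.0388] rows 5.0
wz -0.3202  shift AFTER turn -0.2044 -0.21 0.0388
```

Emit:
drive_tool(
  moves=[
    {"jaw": -1,"x": -0.052,"y": -0.027,"z": 0.0076},
    {"jaw": -1,"x": -0.052,"y": -0.027,"z": 0.0076},
    {"jaw": -1,"x": -0.052,"y": -0.027,"z": 0.0076},
    {"jaw": -1,"x": -0.052,"y": -0.027,"z": 0.0076},
    {"jaw": -1,"x": -0.052,"y": -0.027,"z": 0.0076},
    {"jaw": -1,"wz": -0.16},
    {"jaw": -1,"wz": -0.16},
    {"jaw": -1},
  ],
)

```text
schema error: expected keys jaw, x, y, z, wx, wy, wz
```

```bash
cat > w.py <<'E'
import sys,cv2,pickle
from bench import r
n,tag=sys.argv[1:3]
p=r.get_image(n); pickle.dump(p,open(f"{tag}.pkl","wb")); cv2.imwrite(f"pics/{tag}.png",p["img"])
E
python3 go.py .419 .2535 .2 171.6; python3 w.py wrist wA
```

```text
t 1.35 pos [0.2475 0.4911 0.2388] yaw 153.26 w 0.0883 F [ 0.2 -0.1 -0.6] q [ 50.9  21.8  74.3   0.   83.9 -12.3]
shift now axes [-0.2601 -0.135   0.0388] rows 5.0
wz -0.3202  shift AFTER turn -0.2044 -0.21 0.0388
```

View pics/wA.png

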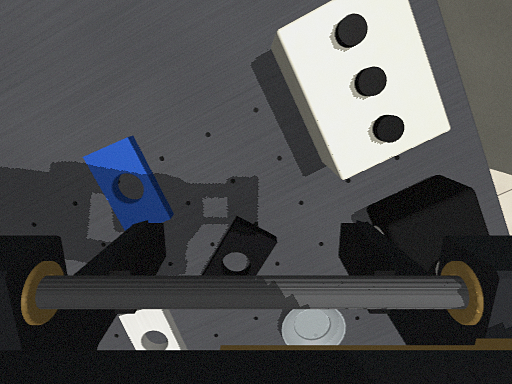

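All keys are required. The view hasn't changed: blue plate (130,187), black plate (240,250), nothing moved.

Emit:
drive_tool(
  moves=[
    {"jaw": -1,"x": -0.052,"y": -0.027,"z": 0.0076,"wx": 0,"wy": 0,"wz": 0},
    {"jaw": -1,"x": -0.052,"y": -0.027,"z": 0.0076,"wx": 0,"wy": 0,"wz": 0},
    {"jaw": -1,"x": -0.052,"y": -0.027,"z": 0.0076,"wx": 0,"wy": 0,"wz": 0},
    {"jaw": -1,"x": -0.052,"y": -0.027,"z": 0.0076,"wx": 0,"wy": 0,"wz": 0},
    {"jaw": -1,"x": -0.052,"y": -0.027,"z": 0.0076,"wx": 0,"wy": 0,"wz": 0},
    {"jaw": -1,"x": 0,"y": 0,"z": 0,"wx": 0,"wy": 0,"wz": -0.16},
    {"jaw": -1,"x": 0,"y": 0,"z": 0,"wx": 0,"wy": 0,"wz": -0.16},
    {"jaw": -1,"x": 0,"y": 0,"z": 0,"wx": 0,"wy": 0,"wz": 0},
  ],
)

```text
time: 2.4
tool_pos: [0.419, 0.2535, 0.2008]
tool_rot: [[-0.989, 0.148, 0.0], [0.148, 0.989, 0.0], [-0.0, 0.0, -1.0]]
wrist_force: [-0.6, 0.8, -0.2]
gripper_width: 0.0882
```

```bash
python3 go.py .419 .2535 .2 171.6; python3 w.py wrist wA1
```

```text
t 2.4 pos [0.419  0.2535 0.2008] yaw 171.49 w 0.0882 F [-0.6  0.8 -0.2] q [ 17.3  17.7  87.4   0.   74.9 -64.2]
shift now axes [-0.      0.      0.0008] rows 1.0
wz -0.0019  shift AFTER turn -0.0 0.0 0.0008
```

View pics/wA1.png

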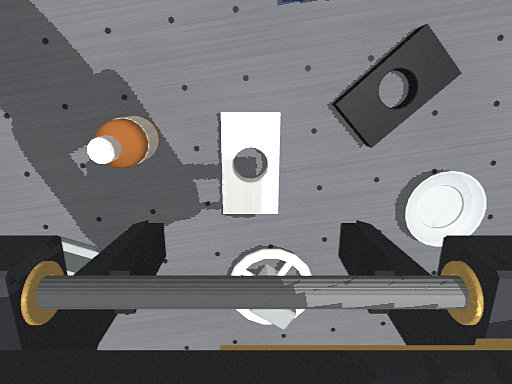

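```bash
cat > pl.py <<'E'
import sys,pickle
from h import *
from bench import r
tag,x,y,yawd,z=sys.argv[1],*map(float,sys.argv[2:6])
u0,v0,u1,v1=map(int,sys.argv[6:10]); lo=float(sys.argv[10]) if len(sys.argv)>10 else 170
p=pickle.load(open(tag+".pkl","rb"))
g=p["img"].min(axis=2); b=np.zeros(g.shape,np.uint8); b[v0:v1,u0:u1]=(g[v0:v1,u0:u1]>lo)
n,l,st,_=cv2.connectedComponentsWithStats(b); b=(l==1+np.argmax(st[1:,4])).astype(np.uint8)
cs,h=cv2.findContours(b,cv2.RETR_EXTERNAL,cv2.CHAIN_APPROX_NONE); f=np.zeros_like(b); cv2.drawContours(f,cs,-1,1,-1)
print("bbox",cv2.boundingRect(cs[0]))
print("fit",np.round(fit([(p,f.astype(np.float32),(u0,v0,u1-u0,v1-v0))],[box(.11,.06,z,z)],(x,y,np.radians(yawd))),4),f.sum())
E
python3 pl.py wA1 .419 .2535 -8.4 .018 205 95 300 225
python3 - <<'E'
import pickle;from h import *
p=pickle.load(open("wA1.pkl","rb"))
for uv,z in [((103,150),.095),((125,140),.06)]: print(back(p,uv,z))
E
```

```text
bbox (220, 112, 61, 102)
fit [ 0.4181  0.2522 -0.1497 98.1406] 5892
[0.37272379 0.14018974 0.095     ]
[0.36996786 0.14510992 0.06      ]
```

```bash
python3 go.py .430 .2504 .004 171.42
```

```text
t 2.45 pos [0.4189 0.2536 0.2008] yaw 171.4 w 0.0876 F [0.6 0.1 0.7] q [ 17.3  17.7  87.4  -0.   74.9 -64.1]
shift now axes [-0.0114 -0.0015  0.1968] rows 4.0
wz -0.0003  shift AFTER turn -0.0114 -0.0015 0.1968
```

Emit:
drive_tool(
  moves=[
    {"jaw": -1,"x": -0.0114,"y": -0.0015,"z": 0.04,"wx": 0,"wy": 0,"wz": 0},
    {"jaw": -1,"x": 0,"y": 0,"z": 0.055,"wx": 0,"wy": 0,"wz": 0},
    {"jaw": -1,"x": 0,"y": 0,"z": 0.055,"wx": 0,"wy": 0,"wz": 0},
    {"jaw": -1,"x": 0,"y": 0,"z": 0.035,"wx": 0,"wy": 0,"wz": 0},
    {"jaw": -1,"x": 0,"y": 0,"z": 0.0118,"wx": 0,"wy": 0,"wz": 0},
    {"jaw": 1,"x": 0,"y": 0,"z": 0,"wx": 0,"wy": 0,"wz": 0},
    {"jaw": 1,"x": 0,"y": 0,"z": 0,"wx": 0,"wy": 0,"wz": 0},
    {"jaw": 1,"x": 0,"y": 0,"z": 0,"wx": 0,"wy": 0,"wz": 0},
    {"jaw": 1,"x": 0,"y": 0,"z": 0,"wx": 0,"wy": 0,"wz": 0},
  ],
  force=40,
)

```text
time: 3.58
tool_pos: [0.4305, 0.2506, 0.005]
tool_rot: [[-0.989, 0.146, 0.002], [0.146, 0.989, 0.001], [-0.002, 0.001, -1.0]]
wrist_force: [-1.2, -0.3, 7.7]
gripper_width: 0.0596
```

Emit:
drive_tool(
  moves=[
    {"jaw": 1,"x": 0,"y": 0,"z": -0.03,"wx": 0,"wy": 0,"wz": 0},
    {"jaw": 1,"x": 0,"y": 0,"z": -0.04,"wx": 0,"wy": 0,"wz": 0},
    {"jaw": 1,"x": 0,"y": 0,"z": -0.04,"wx": 0,"wy": 0,"wz": 0},
    {"jaw": 1,"x": -0.0386,"y": -0.0364,"z": -0.0193,"wx": 0,"wy": 0,"wz": 0},
    {"jaw": 1,"x": -0.0386,"y": -0.0364,"z": -0.0193,"wx": 0,"wy": 0,"wz": 0},
    {"jaw": 1,"x": -0.0386,"y": -0.0364,"z": -0.0193,"wx": 0,"wy": 0,"wz": 0},
    {"jaw": 1,"x": -0.0386,"y": -0.0364,"z": -0.0193,"wx": 0,"wy": 0,"wz": 0},
    {"jaw": 1,"x": -0.0386,"y": -0.0364,"z": -0.0193,"wx": 0,"wy": 0,"wz": 0},
    {"jaw": 1,"x": -0.0386,"y": -0.0364,"z": -0.0193,"wx": 0,"wy": 0,"wz": 0},
    {"jaw": 1,"x": -0.0386,"y": -0.0364,"z": -0.0193,"wx": 0,"wy": 0,"wz": 0},
    {"jaw": 1,"x": 0,"y": 0,"z": 0,"wx": 0,"wy": 0,"wz": 0.152},
    {"jaw": 1,"x": 0,"y": 0,"z": 0,"wx": 0,"wy": 0,"wz": 0.152},
    {"jaw": 1,"x": 0,"y": 0,"z": 0,"wx": 0,"wy": 0,"wz": 0},
  ],
)

```text
time: 5.2
tool_pos: [0.6598, -0.0412, 0.2489]
tool_rot: [[-0.901, 0.435, -0.001], [0.435, 0.901, 0.0], [0.001, -0.0, -1.0]]
wrist_force: [0.9, -0.5, -1.7]
gripper_width: 0.0596
```

```bash
python3 go.py .5436 .0159 .2 154; python3 w.py wrist wC1
```

```text
t 5.2 pos [ 0.6598 -0.0412  0.2489] yaw 154.23 w 0.0596 F [ 0.9 -0.5 -1.7] q [-13.8  33.2  53.2  -0.   93.7 -78. ]
shift now axes [0.1294 0.0009 0.049 ] rows 3.0
wz 0.0041  shift AFTER turn 0.1294 0.0004 0.0489
```

View pics/wC1.png

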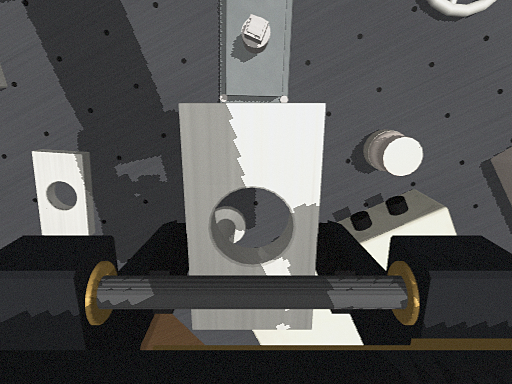

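Run:
```python
import cv2
i=cv2.imread("pics/wC1.png"); cv2.imwrite("pics/wC1c.png",cv2.resize(i[0:110,205:305],None,fx=5,fy=5,interpolation=cv2.INTER_CUBIC))
```

```text
(no output)
```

View pics/wC1c.png

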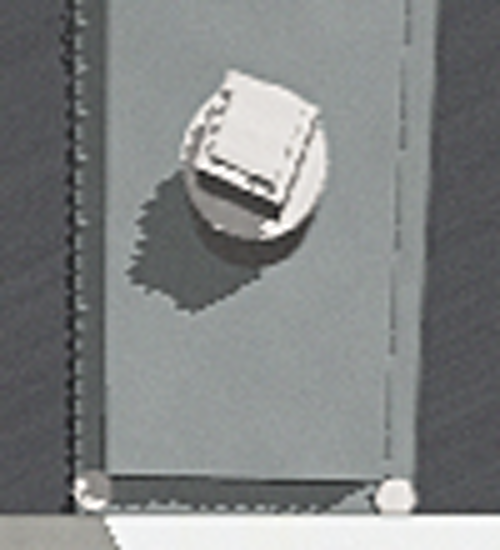

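Run:
```python
import pickle;from h import *
p=pickle.load(open("wC1.pkl","rb"))
f=lambda x,y:(x/5-.4+205,y/5-.4)
b=lambda x,y,z:back(p,f(x,y),z)[:2]
L0,L1,R0,R1=b(106,2,.045),b(104,476,.045),b(412,2,.045),b(386,478,.045)
for a,c in((L0,L1),(R0,R1)):
    d=a-c; print("edge yaw",np.degrees(np.arctan2(d[1],d[0])))
print("width",np.linalg.norm(L1-R1),L1,R1)
e=L1-R1; print("bottom yaw-90", np.degrees(np.arctan2(e[1],e[0])))
m=(L1+R1)/2
for yw in (152,153,154,155):
    d=np.array([np.cos(np.radians(yw)),np.sin(np.radians(yw))]); print(yw,"centre",m+.055*d)
print("shoulder ring",b(257,168,.084))
# nose
for q in [(228,72),(318,108),(282,218),(196,170)]: print(b(*q,.105))
hole=np.array([252,224])
```

```text
edge yaw 152.62788699251402
edge yaw 152.3781663508779
width 0.0600889461183359 [ 0.58242868 -0.03468783] [0.6089805  0.01921655]
bottom yaw-90 -116.22359114866785
152 centre [0.54714247 0.01808529]
153 centre [0.54669923 0.01723383]
154 centre [0.54627092 0.01637477]
155 centre [0.54585766 0.01550836]
shoulder ring [0.54861448 0.01715168]
[0.5367053  0.01725366]
[0.54809192 0.02837472]
[0.560733  0.0157456]
[0.5477145  0.00592708]
```

Run:
```python
import cv2
i=cv2.imread("pics/wC1.png"); cv2.imwrite("pics/wC1d.png",cv2.resize(i[95:275,170:335],None,fx=4,fy=3.3,interpolation=cv2.INTER_CUBIC))
```

```text
(no output)
```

View pics/wC1d.png

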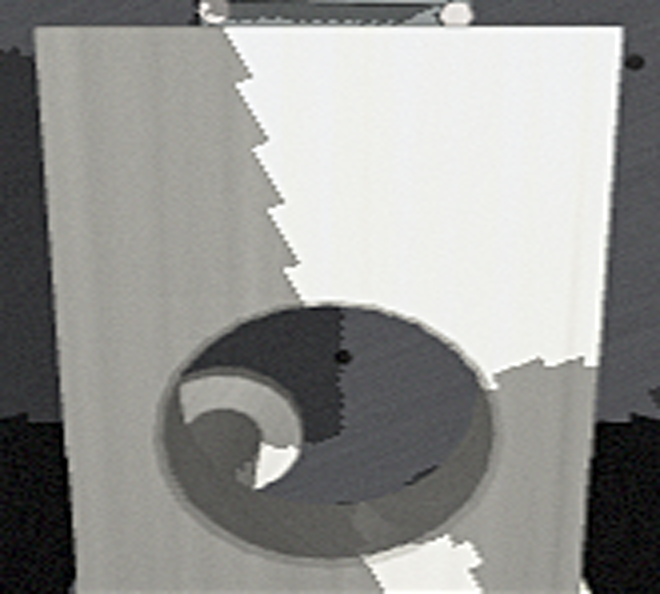

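```bash
python3 - <<'E'
import pickle;from h import *
p=pickle.load(open("wC1.pkl","rb"))
tp=np.array([.6598,-.0412,.2489]); a=np.radians(154.23); tx=np.array([np.cos(a),np.sin(a)]); ty=np.array([np.sin(a),-np.cos(a)])
for z in (.260,.262,.264):
    print(z)
    for uv in [(178.4,103),(325.4,103),(251,186.2),(251,264.4),(208.9,222),(292.9,222)]:
        d=back(p,uv,z)[:2]-tp[:2]; print((d@tx*1000).round(1),(d@ty*1000).round(1))
E
python3 go.py .5478 .0171 .2 153
```

```text
0.26
67.5 -29.8
67.5 30.8
31.8 0.1
-6.8 -0.0
14.8 -19.2
14.8 19.2
0.262
67.6 -29.4
67.5 30.4
32.4 0.1
-5.7 -0.0
15.7 -18.9
15.6 18.9
0.264
67.6 -28.9
67.5 29.9
33.0 0.1
-4.6 0.0
16.5 -18.7
16.4 18.6
t 5.25 pos [ 0.6598 -0.0411  0.249 ] yaw 154.34 w 0.0593 F [ 0.6 -0.  -1.7] q [-13.8  33.2  53.2   0.   93.7 -78.1]
shift now axes [0.1261 0.004  0.0491] rows 3.0
wz 0.0235  shift AFTER turn 0.1262 0.001 0.049
```

Emit:
drive_tool(
  moves=[
    {"jaw": 1,"x": 0,"y": 0,"z": 0,"wx": 0,"wy": 0,"wz": 0.0235},
    {"jaw": 1,"x": 0.0567,"y": 0.0004,"z": 0.01,"wx": 0,"wy": 0,"wz": 0},
    {"jaw": 1,"x": 0.0567,"y": 0.0004,"z": 0.01,"wx": 0,"wy": 0,"wz": 0},
    {"jaw": 1,"x": 0,"y": 0,"z": 0.05,"wx": 0,"wy": 0,"wz": 0},
    {"jaw": 1,"x": 0,"y": 0,"z": 0,"wx": 0,"wy": 0,"wz": 0},
  ],
)

```text
time: 5.88
tool_pos: [0.5579, 0.0119, 0.1771]
tool_rot: [[-0.89, 0.456, -0.006], [0.456, 0.89, 0.001], [0.006, -0.002, -1.0]]
wrist_force: [0.6, 0.6, -2.2]
gripper_width: 0.0597
```

```bash
python3 go.py .5591 .0111 .0515 153; python3 w.py wrist wC2
```

```text
t 5.88 pos [0.5579 0.0119 0.1771] yaw 152.88 w 0.0597 F [ 0.6  0.6 -2.2] q [-10.9  25.7  78.7  -0.   76.  -73.8]
shift now axes [-2.100e-03  1.000e-04  1.256e-01] rows 3.0
wz -0.002  shift AFTER turn -0.0014 -0.0001 0.1256
```

View pics/wC2.png

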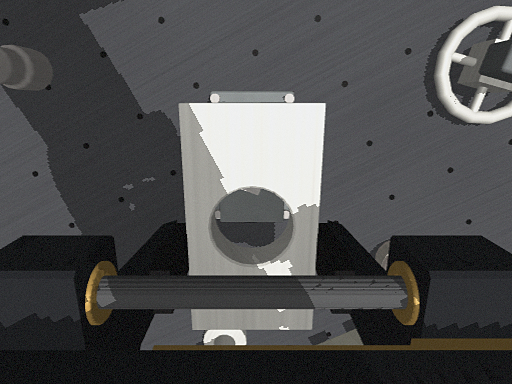

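Emit:
drive_tool(
  moves=[
    {"jaw": 1,"x": -0.0014,"y": 0,"z": 0.045,"wx": 0,"wy": 0,"wz": -0.002},
    {"jaw": 1,"x": 0,"y": 0,"z": 0.025,"wx": 0,"wy": 0,"wz": 0},
    {"jaw": 1,"x": 0,"y": 0,"z": 0.01,"wx": 0,"wy": 0,"wz": 0},
    {"jaw": 1,"x": 0,"y": 0,"z": 0,"wx": 0,"wy": 0,"wz": 0},
  ],
)

```text
time: 6.42
tool_pos: [0.5617, 0.0104, 0.1]
tool_rot: [[-0.89, 0.455, 0.001], [0.455, 0.89, -0.0], [-0.001, 0.0, -1.0]]
wrist_force: [-0.1, -0.0, -1.5]
gripper_width: 0.0593
```

```bash
python3 go.py .5591 .0111 .0515 153; python3 w.py wrist wC3
```

```text
t 6.42 pos [0.5617 0.0104 0.1   ] yaw 152.94 w 0.0593 F [-0.1 -0.  -1.5] q [-11.   30.8  84.3  -0.   64.9 -73.9]
shift now axes [ 0.0027 -0.0006  0.0485] rows 1.0
wz -0.0011  shift AFTER turn 0.0026 -0.0005 0.0485
```

View pics/wC3.png

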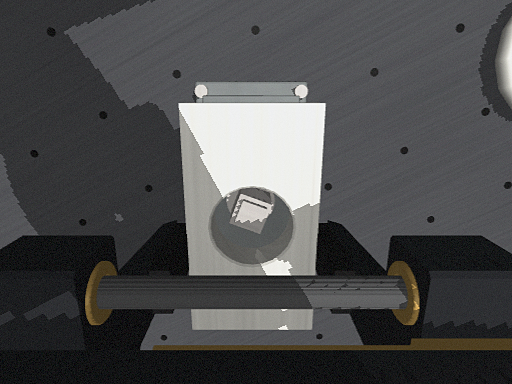

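Run:
```python
import cv2
i=cv2.imread("pics/wC3.png"); cv2.imwrite("pics/wC3d.png",cv2.resize(i[180:270,205:300],None,fx=7,fy=6,interpolation=cv2.INTER_CUBIC))
```

```text
(no output)
```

View pics/wC3d.png

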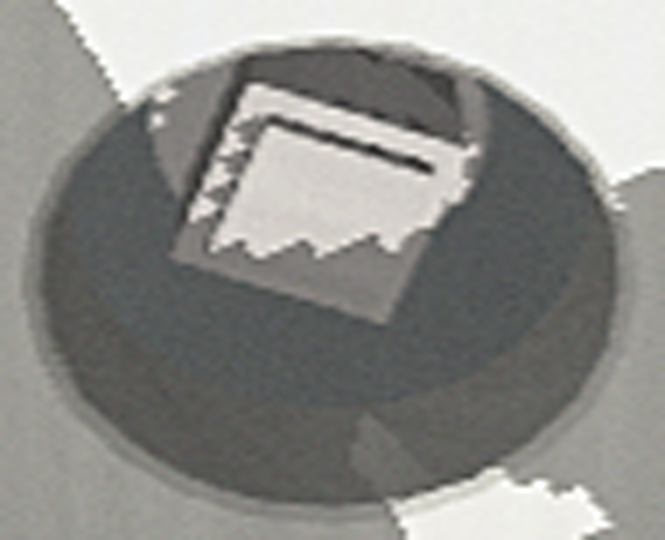

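Run:
```python
import pickle;from h import *
p=pickle.load(open("wC3.pkl","rb"))
C=[back(p,(x/7-.43+205,y/6-.42+180),.104)[:2] for x,y in [(248,80),(470,148),(388,322),(175,258)]]
C=np.array(C);print(C,C.mean(0))
for i in range(4):
    d=C[(i+1)%4]-C[i]; print(np.linalg.norm(d),np.degrees(np.arctan2(d[1],d[0])))
```

```text
[[0.53560286 0.01791428]
 [0.54742316 0.02867275]
 [0.55820329 0.01703175]
 [0.54654086 0.00649509]] [0.54694255 0.01752847]
0.015983248930814483 42.30750478958568
0.015865819420652037 -47.19883210642909
0.01571729823413638 -137.90312235245906
0.015812581748817455 133.76702015199533
```

Emit:
drive_tool(
  moves=[
    {"jaw": 1,"x": 0.0034,"y": -0.0006,"z": 0,"wx": 0,"wy": 0,"wz": 0},
    {"jaw": 1,"x": 0,"y": 0,"z": 0.025,"wx": 0,"wy": 0,"wz": 0},
    {"jaw": 1,"x": 0,"y": 0,"z": 0.018,"wx": 0,"wy": 0,"wz": 0},
    {"jaw": 1,"x": 0,"y": 0,"z": 0.0055,"wx": 0,"wy": 0,"wz": 0},
    {"jaw": 1,"x": 0,"y": 0,"z": 0,"wx": 0,"wy": 0,"wz": 0},
    {"jaw": 1,"x": 0,"y": 0,"z": 0,"wx": 0,"wy": 0,"wz": 0},
  ],
)

```text
time: 7.22
tool_pos: [0.5579, 0.0117, 0.0515]
tool_rot: [[-0.891, 0.455, 0.002], [0.455, 0.891, -0.0], [-0.002, 0.0, -1.0]]
wrist_force: [-0.2, -0.6, -1.6]
gripper_width: 0.0594
```

```bash
python3 go.py .5584 .0114 .0515 153
```

```text
t 7.22 pos [0.5579 0.0117 0.0515] yaw 152.94 w 0.0594 F [-0.2 -0.6 -1.6] q [-11.   34.2  87.7   0.   58.  -73.9]
shift now axes [-0.0006  0.     -0.    ] rows 1.0
wz -0.001  shift AFTER turn -0.0006 0.0 -0.0
```

Emit:
drive_tool(
  moves=[
    {"jaw": 1,"x": -0.0005,"y": 0,"z": 0.001,"wx": 0,"wy": 0,"wz": 0},
    {"jaw": 1,"x": 0,"y": 0,"z": 0,"wx": 0,"wy": 0,"wz": 0},
    {"jaw": -0.6,"x": 0,"y": 0,"z": 0,"wx": 0,"wy": 0,"wz": 0},
    {"jaw": -1,"x": 0,"y": 0,"z": 0,"wx": 0,"wy": 0,"wz": 0},
    {"jaw": -1,"x": 0,"y": 0,"z": 0,"wx": 0,"wy": 0,"wz": 0},
    {"jaw": -1,"x": 0,"y": 0,"z": -0.03,"wx": 0,"wy": 0,"wz": 0},
    {"jaw": -1,"x": 0,"y": 0,"z": -0.06,"wx": 0,"wy": 0,"wz": 0},
    {"jaw": -1,"x": -0.01,"y": 0,"z": -0.06,"wx": 0,"wy": 0,"wz": 0},
    {"jaw": -1,"x": 0,"y": 0,"z": 0,"wx": 0,"wy": 0,"wz": 0},
  ],
)

```text
time: 8.35
tool_pos: [0.5687, 0.0065, 0.204]
tool_rot: [[-0.89, 0.455, 0.009], [0.455, 0.89, -0.002], [-0.009, 0.002, -1.0]]
wrist_force: [-0.5, 0.0, -1.0]
gripper_width: 0.0885
```

```bash
python3 go.py .6023 -.278 .2 150.8;python3 w.py wrist wC4
```

```text
t 8.35 pos [0.5687 0.0065 0.204 ] yaw 152.93 w 0.0885 F [-0.5  0.  -1. ] q [-11.3  25.   75.1  -0.   79.4 -74.2]
shift now axes [-0.1593 -0.238   0.0048] rows 5.0
wz 0.0372  shift AFTER turn -0.1681 -0.2319 0.004
```

View pics/wC4.png

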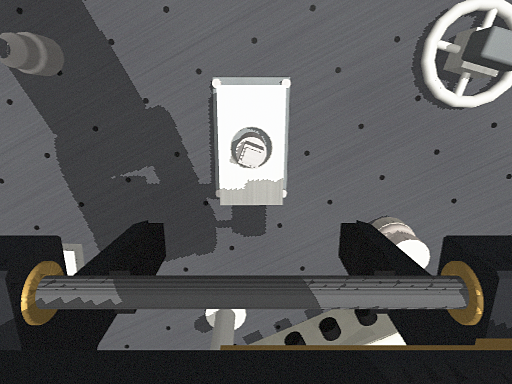

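```bash
python3 pl.py wC4 .547 .0174 -27 .063 200 70 300 220 150
python3 - <<'E'
import cv2
i=cv2.imread("pics/wC4.png"); cv2.imwrite("pics/wC4d.png",cv2.resize(i[65:215,200:305],None,fx=5,fy=4,interpolation=cv2.INTER_CUBIC))
E
```

```text
bbox (212, 77, 79, 128)
fit [ 5.419000e-01  2.080000e-02 -4.796000e-01  8.771875e+02] 8978
```

View pics/wC4d.png

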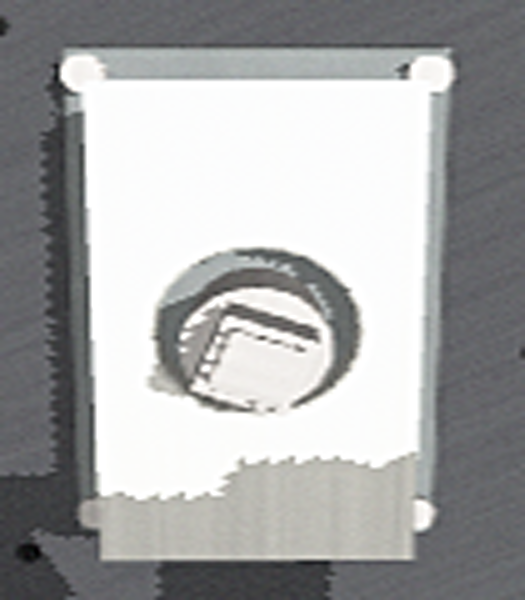

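```bash
cat > crn.py <<'E'
import sys,pickle
from h import *
# crn.py tag u0 v0 fx fy z x,y x,y ...
tag=sys.argv[1];u0,v0,fx,fy,z=map(float,sys.argv[2:7])
p=pickle.load(open(tag+".pkl","rb"))
C=[]
for s in sys.argv[7:]:
    x,y=map(float,s.split(",")); C.append(back(p,((x+.5)/fx-.5+u0,(y+.5)/fy-.5+v0),z)[:2])
C=np.array(C);print(C.round(4).tolist(),"mean",C.mean(0).round(4))
for i in range(len(C)):
    d=C[(i+1)%len(C)]-C[i]; print(round(np.linalg.norm(d),4),np.degrees(np.arctan2(d[1],d[0])).round(2))
E
python3 crn.py wC4 200 65 5 4 .063 84,80 430,80 412,560 100,560
```

```text
[[0.4847, 0.0159], [0.512, 0.0691], [0.6096, 0.0188], [0.5823, -0.0345]] mean [0.5471 0.0173]
0.0598 62.87
0.1099 -27.23
0.0599 -117.18
0.1098 152.68
```

Emit:
drive_tool(
  moves=[
    {"jaw": -1,"x": -0.032,"y": -0.0476,"z": 0,"wx": 0,"wy": 0,"wz": 0},
    {"jaw": -1,"x": -0.032,"y": -0.0476,"z": 0,"wx": 0,"wy": 0,"wz": 0},
    {"jaw": -1,"x": -0.032,"y": -0.0476,"z": 0,"wx": 0,"wy": 0,"wz": 0},
    {"jaw": -1,"x": -0.032,"y": -0.0476,"z": 0,"wx": 0,"wy": 0,"wz": 0},
    {"jaw": -1,"x": -0.032,"y": -0.0476,"z": 0,"wx": 0,"wy": 0,"wz": 0.037},
    {"jaw": -1,"x": 0,"y": 0,"z": 0,"wx": 0,"wy": 0,"wz": 0},
    {"jaw": -1,"x": 0,"y": 0,"z": 0,"wx": 0,"wy": 0,"wz": 0},
  ],
)

```text
time: 9.28
tool_pos: [0.6006, -0.277, 0.1979]
tool_rot: [[-0.873, 0.487, -0.002], [0.487, 0.873, 0.002], [0.003, 0.001, -1.0]]
wrist_force: [0.7, 0.9, -0.7]
gripper_width: 0.0882
```

```bash
python3 go.py .6023 -.278 .2 150.8;python3 w.py wrist wB1
```

```text
t 9.28 pos [ 0.6006 -0.277   0.1979] yaw 150.83 w 0.0882 F [ 0.7  0.9 -0.7] q [-35.   34.9  58.4   0.   86.9 -95.8]
shift now axes [-0.002   0.     -0.0021] rows 1.0
wz 0.0005  shift AFTER turn -0.002 0.0 -0.0021
```

View pics/wB1.png

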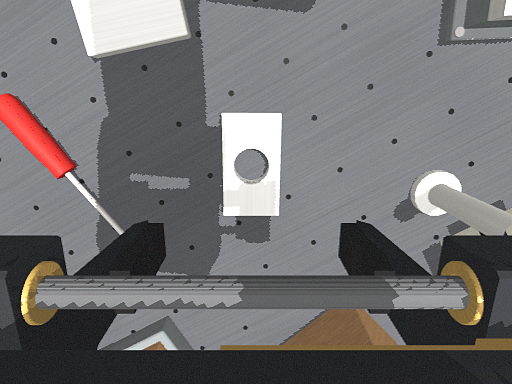

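```bash
python3 pl.py wB1 .602 -.278 -29.2 .018 205 95 300 230 150;  python3 - <<'E'
import cv2
i=cv2.imread("pics/wB1.png"); cv2.imwrite("pics/wB1d.png",cv2.resize(i[95:230,205:300],None,fx=6,fy=4,interpolation=cv2.INTER_CUBIC))
E
```

```text
bbox (221, 112, 61, 104)
fit [  0.5999  -0.2772  -0.5132 130.2656] 6010
```

View pics/wB1d.png

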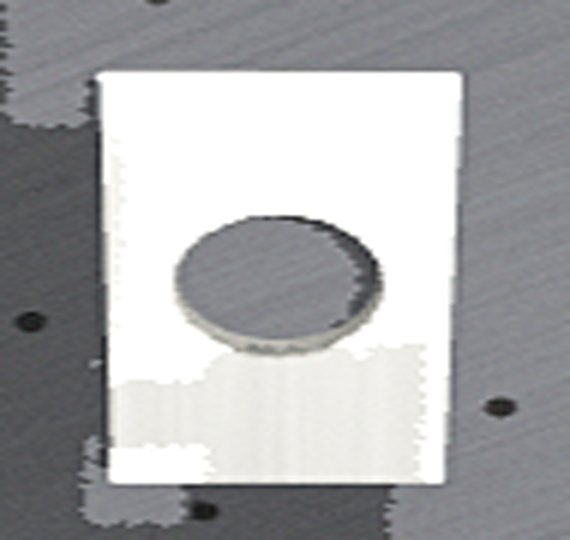

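```bash
python3 crn.py wB1 205 95 6 4 .018 98,72 461,73 443,483 108,483; python3 go.py .5999 -.2772 .004 150.6
```

```text
[[0.5371, -0.2768], [0.5671, -0.2237], [0.6628, -0.2779], [0.6328, -0.3315]] mean [ 0.6    -0.2775]
0.0609 60.53
0.11 -29.52
0.0614 -119.24
0.1102 150.22
t 9.32 pos [ 0.6008 -0.2765  0.1985] yaw 150.89 w 0.0881 F [-0.3  0.3 -0.1] q [-35.   34.8  58.3   0.   86.9 -95.8]
shift now axes [ 0.     -0.0011  0.1945] rows 4.0
wz 0.005  shift AFTER turn 0.0004 -0.0011 0.1945
```

Emit:
drive_tool(
  moves=[
    {"jaw": -1,"x": 0.0002,"y": -0.0011,"z": 0.05,"wx": 0,"wy": 0,"wz": 0.005},
    {"jaw": -1,"x": 0,"y": 0,"z": 0.055,"wx": 0,"wy": 0,"wz": 0},
    {"jaw": -1,"x": 0,"y": 0,"z": 0.05,"wx": 0,"wy": 0,"wz": 0},
    {"jaw": -1,"x": 0,"y": 0,"z": 0.03,"wx": 0,"wy": 0,"wz": 0},
    {"jaw": -1,"x": 0,"y": 0,"z": 0.0095,"wx": 0,"wy": 0,"wz": 0},
    {"jaw": 1,"x": 0,"y": 0,"z": 0,"wx": 0,"wy": 0,"wz": 0},
    {"jaw": 1,"x": 0,"y": 0,"z": 0,"wx": 0,"wy": 0,"wz": 0},
    {"jaw": 1,"x": 0,"y": 0,"z": 0,"wx": 0,"wy": 0,"wz": 0},
    {"jaw": 1,"x": 0,"y": 0,"z": 0,"wx": 0,"wy": 0,"wz": 0},
  ],
)

```text
time: 10.45
tool_pos: [0.6008, -0.2788, 0.0063]
tool_rot: [[-0.871, 0.492, 0.002], [0.492, 0.871, -0.001], [-0.002, 0.0, -1.0]]
wrist_force: [-0.3, 2.2, 5.2]
gripper_width: 0.0596
```

```bash
python3 go.py .547 .0174 .2 153
```

```text
t 10.45 pos [ 0.6008 -0.2788  0.0063] yaw 150.53 w 0.0596 F [-0.3  2.2  5.2] q [-35.1  45.6  71.    0.   63.3 -95.7]
shift now axes [ 0.1922  0.2314 -0.194 ] rows 6.0
wz -0.043  shift AFTER turn 0.1824 0.2394 -0.1937
```

Emit:
drive_tool(
  moves=[
    {"jaw": 1,"x": 0,"y": 0,"z": -0.03,"wx": 0,"wy": 0,"wz": 0},
    {"jaw": 1,"x": 0,"y": 0,"z": -0.05,"wx": 0,"wy": 0,"wz": 0},
    {"jaw": 1,"x": 0,"y": 0,"z": -0.03,"wx": 0,"wy": 0,"wz": 0},
    {"jaw": 1,"x": 0.0318,"y": 0.0386,"z": -0.0083,"wx": 0,"wy": 0,"wz": 0},
    {"jaw": 1,"x": 0.0318,"y": 0.0386,"z": -0.0083,"wx": 0,"wy": 0,"wz": 0},
    {"jaw": 1,"x": 0.0318,"y": 0.0386,"z": -0.0083,"wx": 0,"wy": 0,"wz": 0},
    {"jaw": 1,"x": 0.0318,"y": 0.0386,"z": -0.0083,"wx": 0,"wy": 0,"wz": 0},
    {"jaw": 1,"x": 0.0318,"y": 0.0386,"z": -0.0083,"wx": 0,"wy": 0,"wz": 0},
    {"jaw": 1,"x": 0.0318,"y": 0.0386,"z": -0.0083,"wx": 0,"wy": 0,"wz": -0.043},
    {"jaw": 1,"x": 0,"y": 0,"z": 0,"wx": 0,"wy": 0,"wz": 0},
    {"jaw": 1,"x": 0,"y": 0,"z": 0,"wx": 0,"wy": 0,"wz": 0},
  ],
)

```text
time: 11.82
tool_pos: [0.548, 0.0166, 0.1646]
tool_rot: [[-0.891, 0.454, -0.0], [0.454, 0.891, -0.0], [0.0, -0.0, -1.0]]
wrist_force: [0.0, -0.2, -3.7]
gripper_width: 0.0593
```

```bash
python3 w.py wrist wB2; python3 go.py .5483 .0167 .105 152.9
```

```text
t 11.88 pos [0.5481 0.0161 0.1645] yaw 152.94 w 0.0591 F [-0.4 -1.4 -2.7] q [-10.7  25.4  81.6  -0.   73.1 -73.6]
shift now axes [0.0001 0.0007 0.0595] rows 1.0
wz 0.0007  shift AFTER turn 0.0001 0.0006 0.0595
```

View pics/wB2.png

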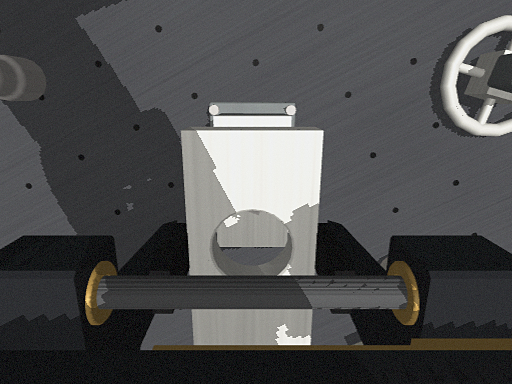

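Run:
```python
import cv2
i=cv2.imread("pics/wB2.png"); cv2.imwrite("pics/wB2d.png",cv2.resize(i[120:285,170:335],None,fx=4,fy=3.5,interpolation=cv2.INTER_CUBIC))
```

```text
(no output)
```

View pics/wB2d.png

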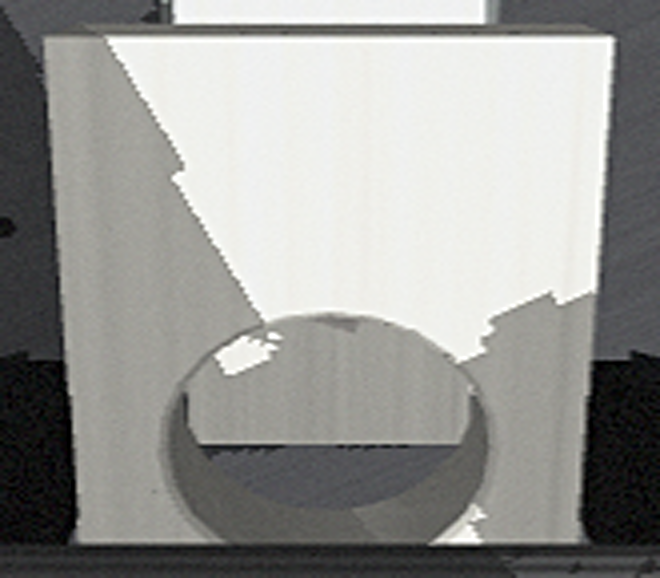

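```bash
for z in .1745 .1765; do python3 crn.py wB2 170 120 4 3.5 $z 45,36 614,36 ;done
python3 - <<'E'
import numpy as np
a=np.radians(152.94);tx=np.array([np.cos(a),np.sin(a)]);ty=np.array([np.sin(a),-np.cos(a)])
print(tx,ty)
E
```

```text
[[0.4842, 0.0156], [0.5118, 0.0695]] mean [0.498  0.0426]
0.0606 62.93
0.0606 -117.07
[[0.4842, 0.0161], [0.5114, 0.0692]] mean [0.4978 0.0427]
0.0597 62.93
0.0597 -117.07
[-0.89053062  0.45492331] [0.45492331 0.89053062]
```

Emit:
drive_tool(
  moves=[
    {"jaw": 1,"x": -0.0004,"y": 0,"z": 0.03,"wx": 0,"wy": 0,"wz": 0},
    {"jaw": 1,"x": 0,"y": 0,"z": 0.018,"wx": 0,"wy": 0,"wz": 0},
    {"jaw": 1,"x": 0,"y": 0,"z": 0,"wx": 0,"wy": 0,"wz": 0},
    {"jaw": 1,"x": 0,"y": 0,"z": 0,"wx": 0,"wy": 0,"wz": 0},
  ],
)

```text
time: 12.38
tool_pos: [0.5489, 0.016, 0.1175]
tool_rot: [[-0.891, 0.455, 0.001], [0.455, 0.891, -0.0], [-0.001, 0.0, -1.0]]
wrist_force: [1.3, -0.5, -3.8]
gripper_width: 0.0599
```

```bash
python3 w.py wrist wB3; python3 go.py .5483 .0167 .070 152.9;  python3 - <<'E'
import cv2
i=cv2.imread("pics/wB3.png"); cv2.imwrite("pics/wB3d.png",cv2.resize(i[120:285,170:335],None,fx=4,fy=3.5,interpolation=cv2.INTER_CUBIC))
E
```

```text
t 12.43 pos [0.549  0.0161 0.1176] yaw 152.95 w 0.059 F [ 0.3  0.2 -2.9] q [-10.7  28.4  85.1  -0.   66.4 -73.6]
shift now axes [0.0009 0.0002 0.0476] rows 1.0
wz 0.0009  shift AFTER turn 0.0009 0.0003 0.0476
```

View pics/wB3d.png

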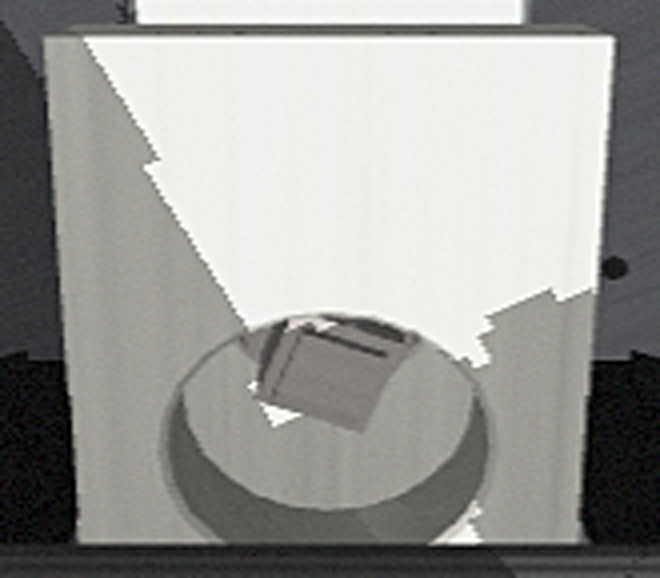

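Spindle end is inside the hole outline (about (252,225) full-image); nothing touching. I continue down.

Emit:
drive_tool(
  moves=[
    {"jaw": 1,"x": 0.0009,"y": 0.0002,"z": 0.015,"wx": 0,"wy": 0,"wz": 0},
    {"jaw": 1,"x": 0,"y": 0,"z": 0.02,"wx": 0,"wy": 0,"wz": 0},
    {"jaw": 1,"x": 0,"y": 0,"z": 0.0115,"wx": 0,"wy": 0,"wz": 0},
    {"jaw": 1,"x": 0,"y": 0,"z": 0.001,"wx": 0,"wy": 0,"wz": 0},
    {"jaw": 1,"x": 0,"y": 0,"z": 0,"wx": 0,"wy": 0,"wz": 0},
  ],
)

```text
time: 13.05
tool_pos: [0.548, 0.0172, 0.0698]
tool_rot: [[-0.891, 0.454, 0.001], [0.454, 0.891, -0.0], [-0.001, 0.0, -1.0]]
wrist_force: [0.5, 0.0, -2.8]
gripper_width: 0.059
```

```bash
python3 go.py .5483 .0167 .070 152.9
```

```text
t 13.05 pos [0.548  0.0172 0.0698] yaw 152.99 w 0.059 F [ 0.5  0.  -2.8] q [-10.6  32.   88.3  -0.   59.7 -73.6]
shift now axes [-0.0005 -0.0003 -0.0002] rows 1.0
wz 0.0016  shift AFTER turn -0.0005 -0.0003 -0.0002
```

Emit:
drive_tool(
  moves=[
    {"jaw": 1,"x": -0.0005,"y": -0.0003,"z": 0.001,"wx": 0,"wy": 0,"wz": 0},
    {"jaw": 1,"x": 0,"y": 0,"z": 0,"wx": 0,"wy": 0,"wz": 0},
    {"jaw": -0.6,"x": 0,"y": 0,"z": 0,"wx": 0,"wy": 0,"wz": 0},
    {"jaw": -1,"x": 0,"y": 0,"z": 0,"wx": 0,"wy": 0,"wz": 0},
    {"jaw": -1,"x": 0,"y": 0,"z": 0,"wx": 0,"wy": 0,"wz": 0},
    {"jaw": -1,"x": 0,"y": 0,"z": -0.03,"wx": 0,"wy": 0,"wz": 0},
    {"jaw": -1,"x": 0,"y": 0,"z": -0.06,"wx": 0,"wy": 0,"wz": 0},
    {"jaw": -1,"x": -0.01,"y": 0,"z": -0.05,"wx": 0,"wy": 0,"wz": 0},
    {"jaw": -1,"x": 0,"y": 0,"z": 0,"wx": 0,"wy": 0,"wz": 0},
    {"jaw": -1,"x": 0,"y": 0,"z": 0,"wx": 0,"wy": 0,"wz": 0},
  ],
)

```text
time: 14.3
tool_pos: [0.5565, 0.0123, 0.2073]
tool_rot: [[-0.891, 0.454, -0.002], [0.454, 0.891, 0.0], [0.002, -0.0, -1.0]]
wrist_force: [0.3, 0.3, -0.2]
gripper_width: 0.0881
```

```bash
python3 w.py wrist wP; python3 go.py .573 .252 .22 153;  python3 - <<'E'
import cv2
i=cv2.imread("pics/wP.png"); cv2.imwrite("pics/wPd.png",cv2.resize(i[65:225,195:310],None,fx=5,fy=3.75,interpolation=cv2.INTER_CUBIC))
E
```

```text
t 14.35 pos [0.5563 0.0124 0.2069] yaw 153.0 w 0.0881 F [ 0.2  0.8 -0.2] q [-10.9  23.9  76.4  -0.   79.9 -73.9]
shift now axes [ 0.0939  0.2211 -0.013 ] rows 5.0
wz -0.0  shift AFTER turn 0.0939 0.2211 -0.0131
```

View pics/wPd.png

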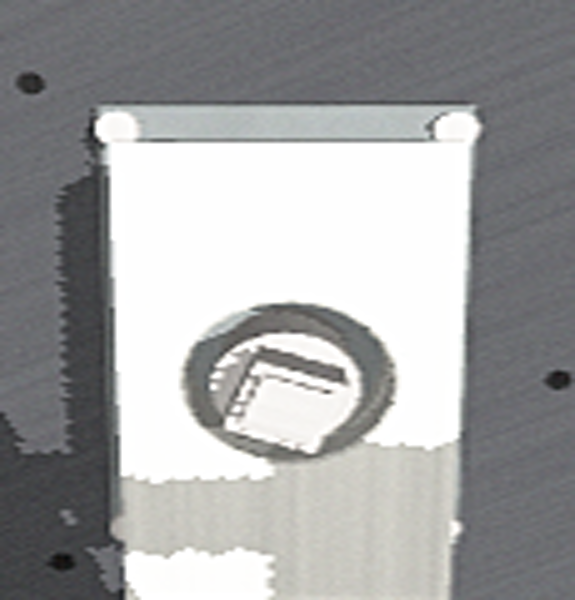

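View pics/wP.png

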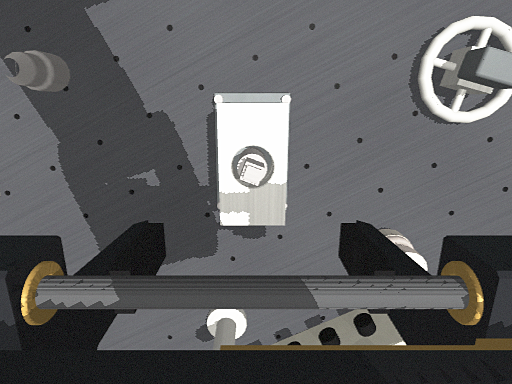

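```bash
python3 crn.py wP 195 65 5 3.75 .081 108,141 473,141 452,600 125,600; python3 crn.py wP 195 65 5 3.75 .107 255,375 335,394 316,452 228,432
```

```text
[[0.4843, 0.0161], [0.512, 0.0703], [0.6095, 0.02], [0.5819, -0.034]] mean [0.5469 0.0181]
0.0609 62.93
0.1097 -27.29
0.0606 -117.05
0.1097 152.84
[[0.538, 0.0165], [0.5475, 0.026], [0.5575, 0.0175], [0.5471, 0.0069]] mean [0.5475 0.0167]
0.0134 45.02
0.0132 -40.12
0.0149 -134.49
0.0132 133.44
```

Emit:
drive_tool(
  moves=[
    {"jaw": -1,"x": 0.0188,"y": 0.0442,"z": -0.003,"wx": 0,"wy": 0,"wz": 0},
    {"jaw": -1,"x": 0.0188,"y": 0.0442,"z": -0.003,"wx": 0,"wy": 0,"wz": 0},
    {"jaw": -1,"x": 0.0188,"y": 0.0442,"z": -0.003,"wx": 0,"wy": 0,"wz": 0},
    {"jaw": -1,"x": 0.0188,"y": 0.0442,"z": -0.003,"wx": 0,"wy": 0,"wz": 0},
    {"jaw": -1,"x": 0.0188,"y": 0.0442,"z": -0.003,"wx": 0,"wy": 0,"wz": 0},
    {"jaw": -1,"x": 0,"y": 0,"z": 0,"wx": 0,"wy": 0,"wz": 0},
    {"jaw": -1,"x": 0,"y": 0,"z": 0,"wx": 0,"wy": 0,"wz": 0},
  ],
)

```text
time: 15.22
tool_pos: [0.5732, 0.2513, 0.222]
tool_rot: [[-0.891, 0.454, -0.002], [0.454, 0.891, -0.001], [0.002, -0.002, -1.0]]
wrist_force: [0.2, 0.9, -0.1]
gripper_width: 0.0886
```

```bash
python3 w.py wrist wH; python3 go.py .573 .252 .22 153;  python3 - <<'E'
import cv2
i=cv2.imread("pics/wH.png"); cv2.imwrite("pics/wHd.png",cv2.resize(i[95:235,185:315],None,fx=6,fy=4.2,interpolation=cv2.INTER_CUBIC))
E
```

```text
t 15.28 pos [0.5734 0.2509 0.2224] yaw 152.95 w 0.0883 F [-0.5  0.5 -0.4] q [ 12.8  30.2  62.8  -0.   87.  -50.1]
shift now axes [0.0008 0.0008 0.0024] rows 1.0
wz -0.0009  shift AFTER turn 0.0008 0.0008 0.0024
```

View pics/wHd.png

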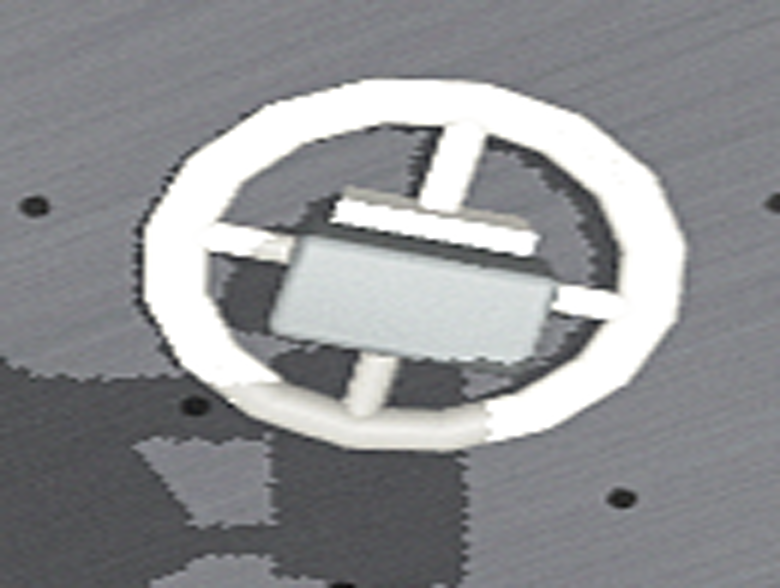

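View pics/wH.png

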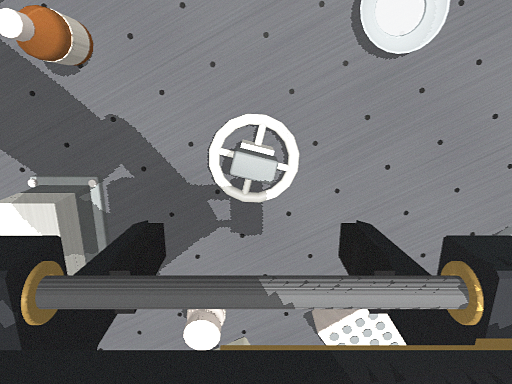

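```bash
python3 crn.py wH 185 95 6 4.2 .06 304,234 557,276 535,362 271,330; echo rim; python3 crn.py wH 185 95 6 4.2 .018 145,270 685,270 415,78 415,452
python3 - <<'E'
import pickle;from h import *
p=pickle.load(open("wH.pkl","rb"))
g=p["img"].min(axis=2)
# rim silhouette fit: torus outer approximated by swept rings
m=np.zeros(g.shape,np.uint8); m[105:215,195:310]=(g[105:215,195:310]>175)
cs,_=cv2.findContours(m,cv2.RETR_EXTERNAL,cv2.CHAIN_APPROX_NONE); c=max(cs,key=cv2.contourArea)
f=np.zeros_like(m); cv2.drawContours(f,[c],-1,1,-1)
t=np.linspace(0,2*np.pi,64,endpoint=False)
parts=[np.vstack([np.c_[(46+6*np.cos(a))*np.cos(t),(46+6*np.cos(a))*np.sin(t),0*t+12+6*np.sin(a)]/1000 for a in np.linspace(-1.5,1.57,9)])]
print(fit([(p,f.astype(np.float32),(195,100,115,120))],parts,(.573,.252,0)),f.sum())
E
```

```text
[[0.5481, 0.2459], [0.5759, 0.2784], [0.5931, 0.266], [0.5659, 0.2302]] mean [0.5707 0.2551]
0.0428 49.48
0.0212 -35.85
0.0449 -127.15
0.0238 138.73
rim
[[0.5481, 0.2097], [0.5941, 0.2998], [0.5264, 0.2775], [0.6168, 0.2315]] mean [0.5713 0.2546]
0.1012 62.96
0.0713 -161.76
0.1015 -26.97
0.0721 -162.41
(np.float64(0.5723359792498861), np.float64(0.25372520766324413), np.float64(0.21805096855876804), np.float64(166.0)) 6277
```

Emit:
drive_tool(
  moves=[
    {"jaw": -1,"x": 0.002,"y": 0.002,"z": 0,"wx": 0,"wy": 0,"wz": 0.178},
    {"jaw": -1,"x": 0,"y": 0,"z": 0,"wx": 0,"wy": 0,"wz": 0.178},
    {"jaw": -1,"x": 0,"y": 0,"z": 0,"wx": 0,"wy": 0,"wz": 0.178},
    {"jaw": -1,"x": 0,"y": 0,"z": 0,"wx": 0,"wy": 0,"wz": 0.178},
    {"jaw": -1,"x": 0,"y": 0,"z": 0,"wx": 0,"wy": 0,"wz": 0.178},
    {"jaw": -1,"x": 0,"y": 0,"z": 0,"wx": 0,"wy": 0,"wz": 0.178},
    {"jaw": -1,"x": 0,"y": 0,"z": 0,"wx": 0,"wy": 0,"wz": 0.178},
    {"jaw": -1,"x": 0,"y": 0,"z": 0,"wx": 0,"wy": 0,"wz": 0.178},
    {"jaw": -1,"x": 0,"y": 0,"z": 0,"wx": 0,"wy": 0,"wz": 0.178},
    {"jaw": -1,"x": 0,"y": 0,"z": 0,"wx": 0,"wy": 0,"wz": 0.178},
    {"jaw": -1,"x": 0,"y": 0,"z": 0,"wx": 0,"wy": 0,"wz": 0},
  ],
)

```text
time: 16.65
tool_pos: [0.5728, 0.2533, 0.2231]
tool_rot: [[0.629, 0.777, -0.001], [0.777, -0.629, -0.0], [-0.001, -0.0, -1.0]]
wrist_force: [0.1, 0.4, -0.1]
gripper_width: 0.088
```

```bash
python3 w.py wrist wH2; python3 go.py .5715 .2545 .22 51;  python3 - <<'E'
import cv2
i=cv2.imread("pics/wH2.png"); cv2.imwrite("pics/wH2d.png",cv2.resize(i[90:230,185:315],None,fx=6,fy=4.2,interpolation=cv2.INTER_CUBIC))
E
```

```text
t 16.7 pos [0.5728 0.2535 0.2232] yaw 51.14 w 0.0881 F [ 0.  -0.5  0.7] q [13.1 30.2 62.7 -0.  87.1 51.9]
shift now axes [-0.     -0.0016  0.0032] rows 1.0
wz 0.0025  shift AFTER turn -0.0 -0.0016 0.0032
```

View pics/wH2d.png

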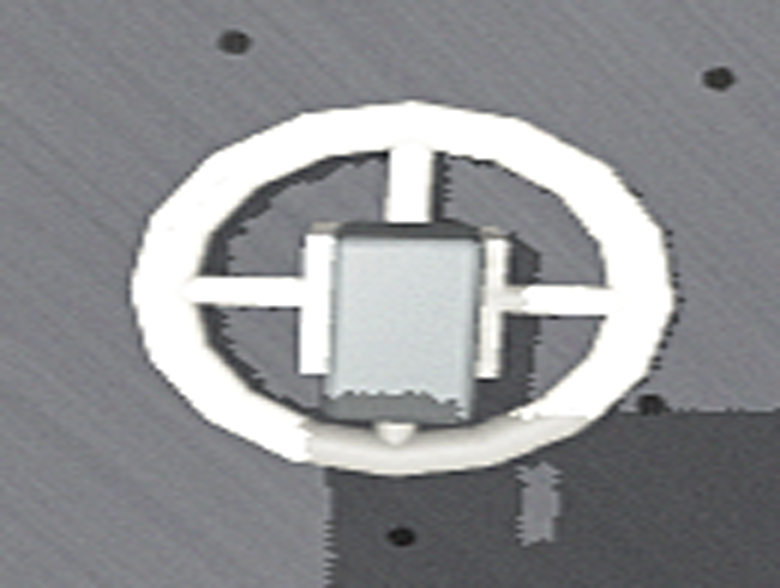

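```bash
python3 crn.py wH2 185 90 6 4.2 .06 338,237 478,238 472,423 322,420; echo spokes; python3 crn.py wH2 185 90 6 4.2 .016 190,290 612,300;python3 crn.py wH2 185 90 6 4.2 .016  411,150 397,432
echo hub;python3 crn.py wH2 185 90 6 4.2 .03 306,233 510,235 500,377 300,374
echo rim; python3 crn.py wH2 185 90 6 4.2 .012 131,292 674,292; python3 crn.py wH2 185 90 6 4.2 .015 411,101 400,475
```

```text
[[0.5785, 0.2785], [0.5962, 0.2639], [0.5673, 0.2292], [0.548, 0.2459]] mean [0.5725 0.2544]
0.0229 -39.65
0.0451 -129.75
0.0255 139.22
0.0447 46.92
spokes
[[0.5424, 0.2809], [0.6026, 0.2285]] mean [0.5725 0.2547]
0.0799 -41.04
0.0799 138.96
[[0.5982, 0.2835], [0.5475, 0.2252]] mean [0.5729 0.2544]
0.0774 -131.02
0.0774 48.98
hub
[[0.5711, 0.2801], [0.5992, 0.2566], [0.5745, 0.2282], [0.5463, 0.2521]] mean [0.5728 0.2543]
0.0366 -39.87
0.0376 -131.01
0.037 139.66
0.0373 48.45
rim
[[0.5324, 0.2873], [0.613, 0.2219]] mean [0.5727 0.2546]
0.1038 -39.07
0.1038 140.93
[[0.6061, 0.2933], [0.5397, 0.2148]] mean [0.5729 0.254 ]
0.1028 -130.21
0.1028 49.79
```

```bash
python3 go.py .5727 .2545 .034 49
```

```text
t 16.7 pos [0.5728 0.2535 0.2232] yaw 51.14 w 0.0881 F [ 0.  -0.5  0.7] q [13.1 30.2 62.7 -0.  87.1 51.9]
shift now axes [ 0.0008 -0.0007  0.1892] rows 4.0
wz 0.0374  shift AFTER turn 0.0007 -0.0007 0.1892
```

Emit:
drive_tool(
  moves=[
    {"jaw": -1,"x": 0.0007,"y": -0.0007,"z": 0.03,"wx": 0,"wy": 0,"wz": 0.0374},
    {"jaw": -1,"x": 0,"y": 0,"z": 0.055,"wx": 0,"wy": 0,"wz": 0},
    {"jaw": -1,"x": 0,"y": 0,"z": 0.055,"wx": 0,"wy": 0,"wz": 0},
    {"jaw": -1,"x": 0,"y": 0,"z": 0.035,"wx": 0,"wy": 0,"wz": 0},
    {"jaw": -1,"x": 0,"y": 0,"z": 0.0142,"wx": 0,"wy": 0,"wz": 0},
    {"jaw": -1,"x": 0,"y": 0,"z": 0,"wx": 0,"wy": 0,"wz": 0},
    {"jaw": -1,"x": 0,"y": 0,"z": 0,"wx": 0,"wy": 0,"wz": 0},
  ],
)

```text
time: 17.58
tool_pos: [0.5735, 0.2556, 0.0358]
tool_rot: [[0.657, 0.754, 0.003], [0.754, -0.657, 0.001], [0.002, 0.002, -1.0]]
wrist_force: [-0.2, -0.0, 0.1]
gripper_width: 0.0877
```

```bash
python3 go.py .5727 .2545 .034 49;python3 w.py wrist wH3;sleep 0; python3 go.py .5727 .2545 .034 49
```

```text
t 17.57 pos [0.5735 0.2556 0.0358] yaw 48.91 w 0.0877 F [-0.2 -0.   0.1] q [13.2 40.7 76.3  0.  62.8 54.3]
shift now axes [-0.0013  0.0002  0.0018] rows 1.0
wz -0.0017  shift AFTER turn -0.0013 0.0002 0.0018
t 17.62 pos [0.5734 0.2556 0.0358] yaw 48.9 w 0.088 F [0.1 0.2 0.1] q [13.2 40.7 76.3 -0.  62.8 54.3]
shift now axes [-0.0013  0.0002  0.0018] rows 1.0
wz -0.0018  shift AFTER turn -0.0013 0.0002 0.0018
```

View pics/wH3.png

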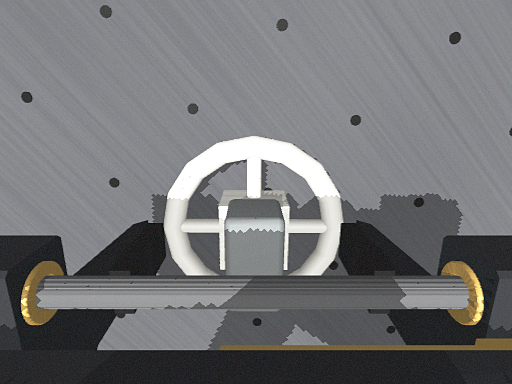

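Emit:
drive_tool(
  moves=[
    {"jaw": -1,"x": -0.0013,"y": 0.0002,"z": 0.0015,"wx": 0,"wy": 0,"wz": -0.002},
    {"jaw": 0.3,"x": 0,"y": 0,"z": 0,"wx": 0,"wy": 0,"wz": 0},
    {"jaw": 1,"x": 0,"y": 0,"z": 0,"wx": 0,"wy": 0,"wz": 0},
    {"jaw": 1,"x": 0,"y": 0,"z": 0,"wx": 0,"wy": 0,"wz": 0},
    {"jaw": 1,"x": 0,"y": 0,"z": 0,"wx": 0,"wy": 0,"wz": 0},
    {"jaw": 1,"x": 0,"y": 0,"z": 0,"wx": 0,"wy": 0,"wz": 0},
    {"jaw": 1,"x": 0,"y": 0,"z": 0,"wx": 0,"wy": 0,"wz": 0},
  ],
  force=50,
)

```text
time: 18.5
tool_pos: [0.5719, 0.2544, 0.0326]
tool_rot: [[0.656, 0.755, -0.0], [0.755, -0.656, -0.0], [-0.0, -0.0, -1.0]]
wrist_force: [0.1, -0.5, 0.1]
gripper_width: 0.0301
```

```bash
python3 go.py .5727 .2545 .034 49;python3 w.py wrist wH4
python3 - <<'E'
import cv2
i=cv2.imread("pics/wH4.png"); cv2.imwrite("pics/wH4d.png",cv2.resize(i[125:285,155:355],None,fx=4,fy=3.6,interpolation=cv2.INTER_CUBIC))
E
```

```text
t 18.5 pos [0.5719 0.2544 0.0326] yaw 48.98 w 0.0301 F [ 0.1 -0.5  0.1] q [13.2 40.9 76.7 -0.  62.5 54.2]
shift now axes [ 0.0006  0.0005 -0.0014] rows 1.0
wz -0.0003  shift AFTER turn 0.0006 0.0005 -0.0014
```

View pics/wH4d.png

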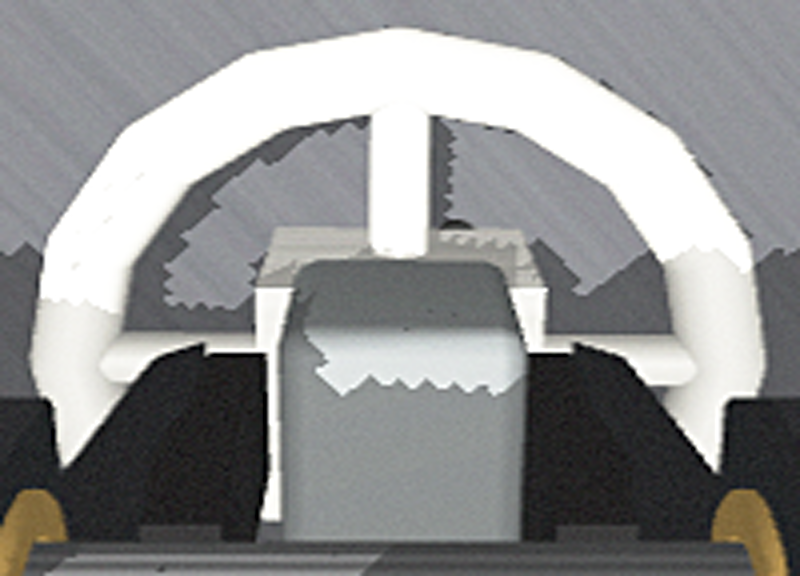

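Emit:
drive_tool(
  moves=[
    {"jaw": 1,"x": 0,"y": 0,"z": 0,"wx": 0,"wy": 0,"wz": 0},
    {"jaw": 1,"x": 0,"y": 0,"z": 0,"wx": 0,"wy": 0,"wz": 0},
  ],
)

```text
time: 18.8
tool_pos: [0.5721, 0.2543, 0.0327]
tool_rot: [[0.656, 0.754, 0.0], [0.754, -0.656, -0.0], [0.0, 0.0, -1.0]]
wrist_force: [1.5, -0.9, -0.4]
gripper_width: 0.0255
```

```bash
python3 go.py .5727 .2545 .034 49;python3 w.py wrist wH5
python3 - <<'E'
import cv2
i=cv2.imread("pics/wH5.png"); cv2.imwrite("pics/wH5d.png",cv2.resize(i[125:285,155:355],None,fx=4,fy=3.6,interpolation=cv2.INTER_CUBIC))
E
```

```text
t 18.8 pos [0.5721 0.2543 0.0327] yaw 48.98 w 0.0255 F [ 1.5 -0.9 -0.4] q [13.2 40.9 76.7 -0.  62.4 54.2]
shift now axes [ 0.0006  0.0003 -0.0013] rows 1.0
wz -0.0004  shift AFTER turn 0.0006 0.0003 -0.0013
```

View pics/wH5d.png

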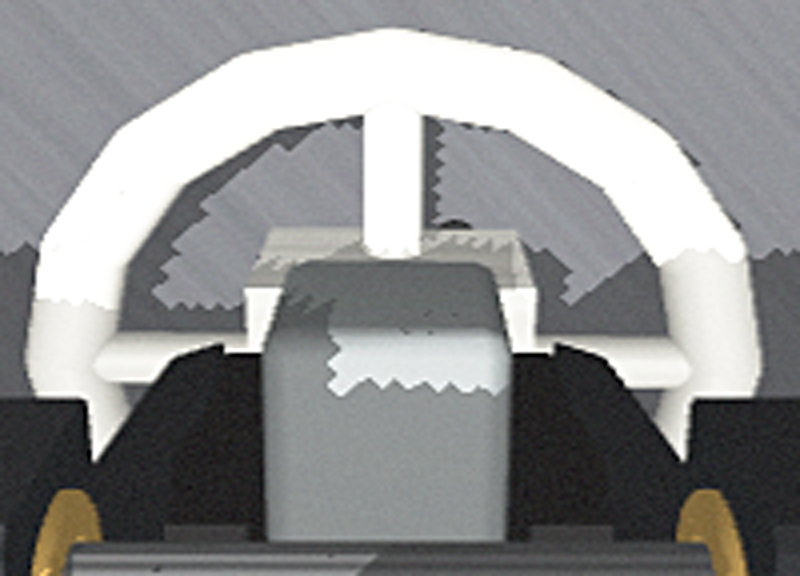

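```bash
cat > tl.py <<'E'
import sys,pickle
from h import *
# tl.py tag px py yaw | u0 v0 fx fy z pts -> tool coords
tag=sys.argv[1];px,py,yaw=map(float,sys.argv[2:5]);u0,v0,fx,fy,z=map(float,sys.argv[5:10])
p=pickle.load(open(tag+".pkl","rb"));a=np.radians(yaw);tx=np.array([np.cos(a),np.sin(a)]);ty=np.array([np.sin(a),-np.cos(a)])
for s in sys.argv[10:]:
    x,y=map(float,s.split(",")); d=back(p,((x+.5)/fx-.5+u0,(y+.5)/fy-.5+v0),z)[:2]-[px,py]; print(s,"tool mm",(d@tx*1000).round(2),(d@ty*1000).round(2))
E
Q="wH5 .5721 .2543 48.98 155 125 4 3.6"
python3 tl.py $Q .012 110,359 680,359 393,108; python3 tl.py $Q .015 391,28; python3 tl.py $Q .012 27,365 762,365; python3 tl.py $Q .03 246,287 537,287; python3 tl.py $Q .06 290,262 490,262 280,330 505,330; python3 tl.py $Q .017 393,250 393,110
```

```text
110,359 tool mm -0.01 -40.29
680,359 tool mm -0.16 40.47
393,108 tool mm 39.84 -0.2
391,28 tool mm 51.9 -0.46
27,365 tool mm -1.01 -52.12
762,365 tool mm -1.2 52.17
246,287 tool mm 18.11 -18.52
537,287 tool mm 18.05 17.58
290,262 tool mm 31.3 -10.55
490,262 tool mm 31.27 9.11
280,330 tool mm 23.38 -11.73
505,330 tool mm 23.34 10.78
393,250 tool mm 19.41 -0.23
393,110 tool mm 40.43 -0.22
```

Emit:
drive_tool(
  moves=[
    {"jaw": 1,"x": 0,"y": 0,"z": -0.02,"wx": 0,"wy": 0,"wz": 0},
    {"jaw": 1,"x": 0,"y": 0,"z": -0.04,"wx": 0,"wy": 0,"wz": 0},
    {"jaw": 1,"x": 0,"y": 0,"z": -0.05,"wx": 0,"wy": 0,"wz": 0},
    {"jaw": 1,"x": 0,"y": 0,"z": -0.025,"wx": 0,"wy": 0,"wz": 0},
    {"jaw": 1,"x": -0.0523,"y": 0.0206,"z": -0.0055,"wx": 0,"wy": 0,"wz": 0},
    {"jaw": 1,"x": -0.0523,"y": 0.0206,"z": -0.0055,"wx": 0,"wy": 0,"wz": 0},
    {"jaw": 1,"x": -0.0523,"y": 0.0206,"z": -0.0055,"wx": 0,"wy": 0,"wz": 0},
    {"jaw": 1,"x": -0.0523,"y": 0.0206,"z": -0.0055,"wx": 0,"wy": 0,"wz": 0},
    {"jaw": 1,"x": -0.0523,"y": 0.0206,"z": -0.0055,"wx": 0,"wy": 0,"wz": 0},
    {"jaw": 1,"x": -0.0523,"y": 0.0206,"z": -0.0055,"wx": 0,"wy": 0,"wz": 0.112},
    {"jaw": 1,"x": 0,"y": 0,"z": 0,"wx": 0,"wy": 0,"wz": 0},
    {"jaw": 1,"x": 0,"y": 0,"z": 0,"wx": 0,"wy": 0,"wz": 0},
  ],
)

```text
time: 20.35
tool_pos: [0.4589, -0.0631, 0.2004]
tool_rot: [[0.736, 0.677, -0.001], [0.677, -0.736, 0.001], [-0.0, -0.001, -1.0]]
wrist_force: [-0.8, 0.1, -2.6]
gripper_width: 0.0258
```

```bash
python3 go.py .5469 .0175 .16 42.6;python3 w.py wrist wS1; python3 go.py .5469 .0175 .16 42.6
```

```text
t 20.35 pos [ 0.4589 -0.0631  0.2004] yaw 42.58 w 0.0258 F [-0.8  0.1 -2.6] q [-22.5  15.2  91.2   0.   73.6  24.9]
shift now axes [0.1193 0.0002 0.0404] rows 3.0
wz -0.0004  shift AFTER turn 0.1193 0.0002 0.0404
t 20.4 pos [ 0.4591 -0.0626  0.2003] yaw 42.64 w 0.0254 F [-0.3  0.6 -3.1] q [-22.5  15.2  91.2   0.   73.6  24.9]
shift now axes [0.1188 0.0006 0.0403] rows 3.0
wz 0.0008  shift AFTER turn 0.1188 0.0004 0.0403
```

View pics/wS1.png

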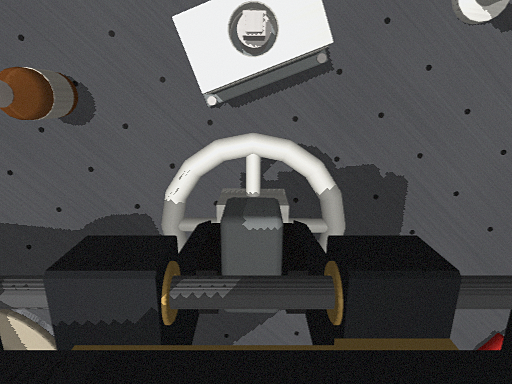

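Run:
```python
import cv2
i=cv2.imread("pics/wS1.png"); cv2.imwrite("pics/wS1d.png",cv2.resize(i[0:62,220:290],None,fx=10,fy=9,interpolation=cv2.INTER_CUBIC))
```

```text
(no output)
```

View pics/wS1d.png

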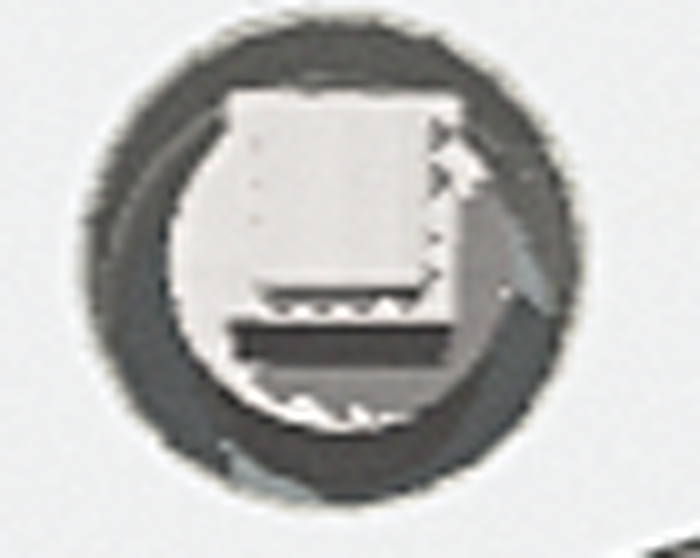

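```bash
python3 crn.py wS1 220 0 10 9 .104 229,92 465,92 453,322 235,322; python3 tl.py wS1 .459 -.0629 42.6 220 0 10 9 .104 229,92 465,92 453,322 235,322; python3 tl.py wS1 .459 -.0629 42.6 220 0 10 9 .107 258,290 422,288
python3 - <<'E'
import cv2
i=cv2.imread("pics/wS1.png"); cv2.imwrite("pics/wS1e.png",cv2.resize(i[125:285,155:355],None,fx=4,fy=3.6,interpolation=cv2.INTER_CUBIC))
E
```

```text
[[0.5479, 0.0284], [0.5588, 0.0164], [0.5465, 0.006], [0.5362, 0.0173]] mean [0.5473 0.017 ]
0.0163 -47.49
0.0162 -139.79
0.0153 132.51
0.0161 43.55
229,92 tool mm 127.2 -7.06
465,92 tool mm 127.18 9.2
453,322 tool mm 111.03 8.53
235,322 tool mm 111.06 -6.79
258,290 tool mm 112.79 -5.11
422,288 tool mm 112.91 6.25
```

View pics/wS1e.png

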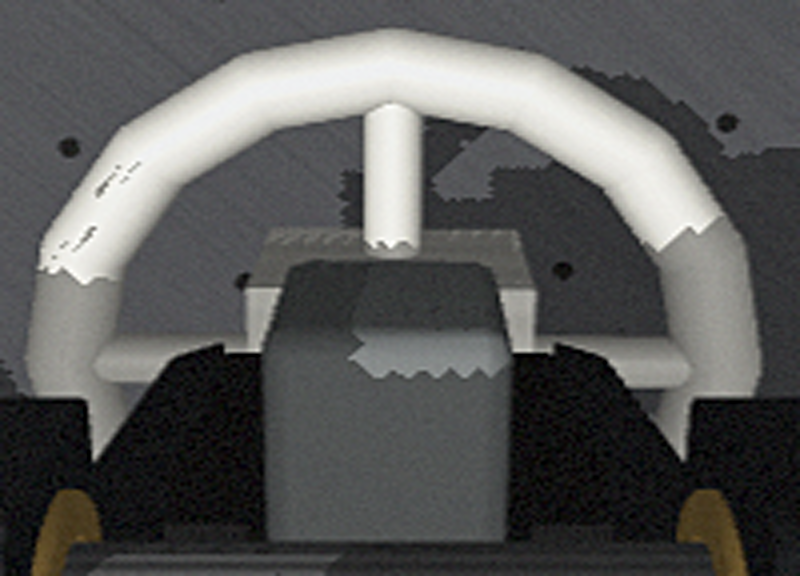

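Emit:
drive_tool(
  moves=[
    {"jaw": 1,"x": 0.0397,"y": 0.0003,"z": 0.014,"wx": 0,"wy": 0,"wz": 0},
    {"jaw": 1,"x": 0.0397,"y": 0.0003,"z": 0.014,"wx": 0,"wy": 0,"wz": 0},
    {"jaw": 1,"x": 0.0397,"y": 0.0002,"z": 0.014,"wx": 0,"wy": 0,"wz": 0},
    {"jaw": 1,"x": 0,"y": 0,"z": 0,"wx": 0,"wy": 0,"wz": 0},
    {"jaw": 1,"x": 0,"y": 0,"z": 0,"wx": 0,"wy": 0,"wz": 0},
    {"jaw": 1,"x": 0,"y": 0,"z": 0,"wx": 0,"wy": 0,"wz": 0},
  ],
)

```text
time: 21.15
tool_pos: [0.5471, 0.0163, 0.1591]
tool_rot: [[0.737, 0.676, 0.0], [0.676, -0.737, -0.0], [0.0, 0.0, -1.0]]
wrist_force: [-0.3, 0.2, -3.0]
gripper_width: 0.0257
```

```bash
for i in 1 2 3; do python3 go.py .5472 .0171 .145 42.6;python3 w.py side sS1; done
python3 - <<'E'
import cv2
i=cv2.imread("pics/sS1.png"); cv2.imwrite("pics/sS1e.png",cv2.resize(i[130:230,200:330],None,fx=6,fy=6,interpolation=cv2.INTER_CUBIC))
E
```

```text
t 21.15 pos [0.5471 0.0163 0.1591] yaw 42.56 w 0.0257 F [-0.3  0.2 -3. ] q [-10.7  25.6  82.2  -0.   72.2  36.8]
shift now axes [ 0.0006 -0.0005  0.0141] rows 1.0
wz -0.0007  shift AFTER turn 0.0006 -0.0005 0.0141
t 21.2 pos [0.5471 0.0162 0.1591] yaw 42.54 w 0.0261 F [ 0.5 -0.5 -2.3] q [-10.7  25.6  82.2  -0.   72.2  36.8]
shift now axes [ 0.0007 -0.0006  0.0141] rows 1.0
wz -0.001  shift AFTER turn 0.0007 -0.0006 0.0141
t 21.25 pos [0.5472 0.0161 0.1592] yaw 42.53 w 0.0255 F [-0.3 -0.6 -2.2] q [-10.7  25.6  82.2  -0.   72.2  36.8]
shift now axes [ 0.0007 -0.0008  0.0142] rows 1.0
wz -0.0012  shift AFTER turn 0.0007 -0.0007 0.0142
```

View pics/sS1e.png

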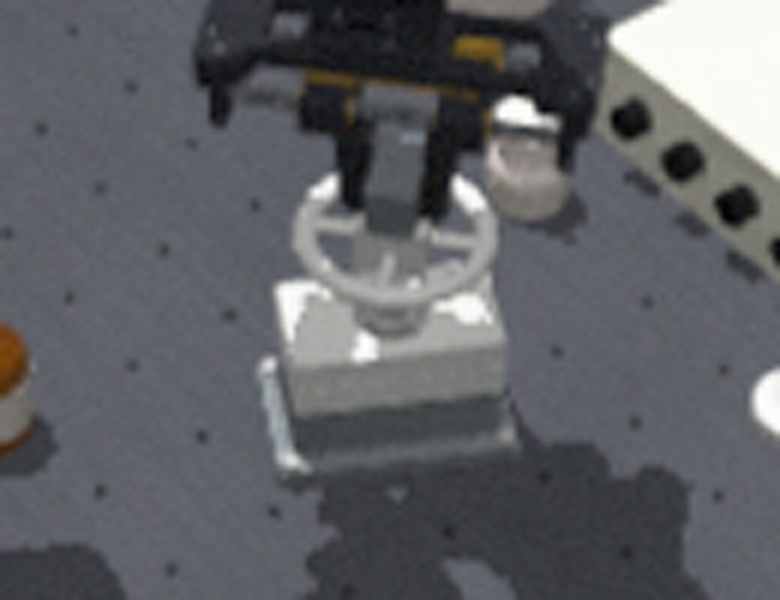

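Emit:
drive_tool(
  moves=[
    {"jaw": 1,"x": 0.0007,"y": -0.0006,"z": 0.006,"wx": 0,"wy": 0,"wz": 0},
    {"jaw": 1,"x": 0,"y": 0,"z": 0.01,"wx": 0,"wy": 0,"wz": 0},
    {"jaw": 1,"x": 0,"y": 0,"z": 0.0045,"wx": 0,"wy": 0,"wz": 0},
    {"jaw": 1,"x": 0,"y": 0,"z": 0,"wx": 0,"wy": 0,"wz": 0},
  ],
)

```text
time: 21.8
tool_pos: [0.5474, 0.0174, 0.1376]
tool_rot: [[0.737, 0.676, -0.001], [0.676, -0.737, 0.0], [-0.001, -0.001, -1.0]]
wrist_force: [1.2, 0.4, -3.0]
gripper_width: 0.026
```

```bash
python3 go.py .5472 .0171 .1167 42.6; python3 -c "
from bench import r;print(r.get_obs()['torque'])"
```

```text
t 21.8 pos [0.5474 0.0174 0.1376] yaw 42.56 w 0.026 F [ 1.2  0.4 -3. ] q [-10.6  27.   83.8  -0.   69.2  36.9]
shift now axes [-0.0003  0.0001  0.0209] rows 1.0
wz -0.0007  shift AFTER turn -0.0003 0.0001 0.0209
[-0.03209348  0.16318512 -0.02365554]
```

Underside is at ~.105 with no contact force, so the nose is in the bore. Next, a small step onto the square end.

Emit:
drive_tool(
  moves=[
    {"jaw": 1,"x": -0.0001,"y": 0,"z": 0.002,"wx": 0,"wy": 0,"wz": 0},
    {"jaw": 1,"x": 0,"y": 0,"z": 0.002,"wx": 0,"wy": 0,"wz": 0},
    {"jaw": 1,"x": 0,"y": 0,"z": 0.001,"wx": 0,"wy": 0,"wz": 0},
    {"jaw": 1,"x": 0,"y": 0,"z": 0,"wx": 0,"wy": 0,"wz": 0},
  ],
)

```text
time: 22.3
tool_pos: [0.5475, 0.0173, 0.1331]
tool_rot: [[0.736, 0.676, -0.0], [0.676, -0.736, 0.0], [-0.0, -0.0, -1.0]]
wrist_force: [0.3, -0.3, -2.7]
gripper_width: 0.0258
```

```bash
python3 go.py .5472 .0171 .1167 42.6; python3 -c "
from bench import r;print(r.get_obs()['torque'])"
```

```text
t 22.3 pos [0.5475 0.0173 0.1331] yaw 42.57 w 0.0258 F [ 0.3 -0.3 -2.7] q [-10.6  27.3  84.2  -0.   68.5  36.9]
shift now axes [-0.0003 -0.      0.0164] rows 1.0
wz -0.0006  shift AFTER turn -0.0003 -0.0 0.0164
[-0.04369122  0.08255121  0.05928754]
```

Emit:
drive_tool(
  moves=[
    {"jaw": 1,"x": 0,"y": 0,"z": 0.006,"wx": 0,"wy": 0,"wz": 0},
    {"jaw": 1,"x": 0,"y": 0,"z": 0.006,"wx": 0,"wy": 0,"wz": 0},
    {"jaw": 1,"x": 0,"y": 0,"z": 0.003,"wx": 0,"wy": 0,"wz": 0},
    {"jaw": 1,"x": 0,"y": 0,"z": 0.001,"wx": 0,"wy": 0,"wz": 0},
    {"jaw": 1,"x": 0,"y": 0,"z": 0,"wx": 0,"wy": 0,"wz": 0},
  ],
)

```text
time: 22.92
tool_pos: [0.5475, 0.0173, 0.1172]
tool_rot: [[0.736, 0.676, 0.0], [0.676, -0.736, -0.0], [0.0, 0.0, -1.0]]
wrist_force: [0.0, 0.2, -1.1]
gripper_width: 0.0253
```

```bash
python3 go.py .5472 .0171 .1167 42.6; python3 -c "
from bench import r;print(r.get_obs()['torque'])"
```

```text
t 22.93 pos [0.5475 0.0173 0.1172] yaw 42.57 w 0.0253 F [ 0.   0.2 -1.1] q [-10.6  28.4  85.3  -0.   66.3  36.9]
shift now axes [-0.0004 -0.0001  0.0005] rows 1.0
wz -0.0006  shift AFTER turn -0.0004 -0.0001 0.0005
[-0.0807581   0.09151799  0.05947124]
```

Emit:
drive_tool(
  moves=[
    {"jaw": 1,"x": -0.0002,"y": 0,"z": 0.001,"wx": 0,"wy": 0,"wz": 0},
    {"jaw": 1,"x": 0,"y": 0,"z": 0,"wx": 0,"wy": 0,"wz": 0},
  ],
)

```text
time: 23.18
tool_pos: [0.5475, 0.0172, 0.1165]
tool_rot: [[0.737, 0.676, 0.001], [0.676, -0.737, -0.0], [0.001, 0.001, -1.0]]
wrist_force: [-0.5, 0.4, -0.5]
gripper_width: 0.0254
```

```bash
python3 go.py .5472 .0171 .1167 42.6; python3 -c "
from bench import r;print(r.get_obs()['torque'])"
```

```text
t 23.18 pos [0.5475 0.0172 0.1165] yaw 42.57 w 0.0254 F [-0.5  0.4 -0.5] q [-10.6  28.4  85.4   0.   66.1  36.8]
shift now axes [-0.0003 -0.0002 -0.0002] rows 1.0
wz -0.0006  shift AFTER turn -0.0003 -0.0002 -0.0002
[ 0.05691204  0.19948914 -0.03797944]
```

Emit:
drive_tool(
  moves=[
    {"jaw": 1,"x": 0,"y": 0,"z": 0.001,"wx": 0,"wy": 0,"wz": 0},
    {"jaw": 1,"x": 0,"y": 0,"z": 0,"wx": 0,"wy": 0,"wz": 0},
    {"jaw": 1,"x": 0,"y": 0,"z": 0,"wx": 0,"wy": 0,"wz": 0},
  ],
)

```text
time: 23.55
tool_pos: [0.5476, 0.0172, 0.1164]
tool_rot: [[0.736, 0.676, 0.002], [0.676, -0.736, -0.0], [0.001, 0.001, -1.0]]
wrist_force: [-1.9, 0.2, 9.1]
gripper_width: 0.0258
```

```bash
python3 go.py .5472 .0171 .1167 42.6; python3 w.py side sS2;  python3 - <<'E'
import cv2
i=cv2.imread("pics/sS2.png"); cv2.imwrite("pics/sS2e.png",cv2.resize(i[130:230,200:330],None,fx=6,fy=6,interpolation=cv2.INTER_CUBIC))
E
```

```text
t 23.55 pos [0.5476 0.0172 0.1164] yaw 42.57 w 0.0258 F [-1.9  0.2  9.1] q [-10.6  28.4  85.4   0.   66.   36.8]
shift now axes [-0.0004 -0.0002 -0.0003] rows 1.0
wz -0.0005  shift AFTER turn -0.0004 -0.0002 -0.0003
```

View pics/sS2e.png

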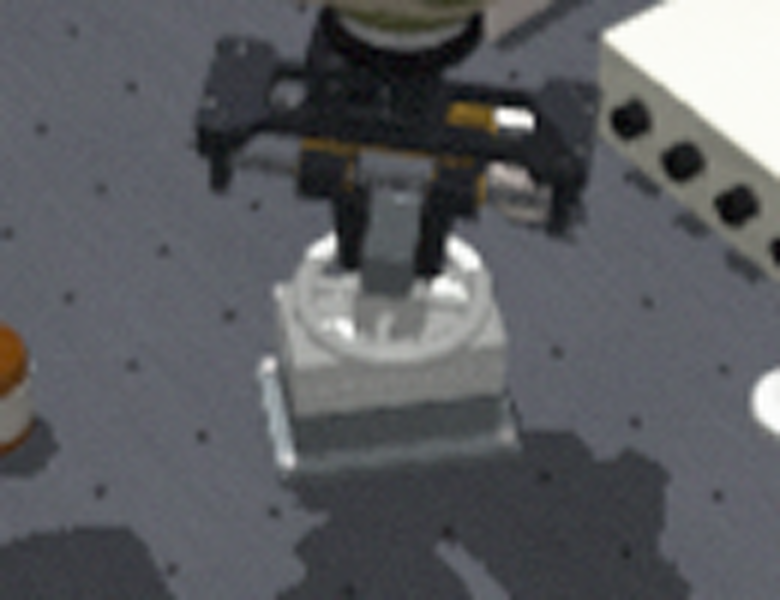

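Emit:
drive_tool(
  moves=[
    {"jaw": 1,"x": 0,"y": 0,"z": -0.0005,"wx": 0,"wy": 0,"wz": 0.1},
    {"jaw": 1,"x": 0,"y": 0,"z": 0,"wx": 0,"wy": 0,"wz": 0.1},
    {"jaw": 1,"x": 0,"y": 0,"z": 0,"wx": 0,"wy": 0,"wz": 0.1},
    {"jaw": 1,"x": 0,"y": 0,"z": 0,"wx": 0,"wy": 0,"wz": 0.1},
    {"jaw": 1,"x": 0,"y": 0,"z": 0,"wx": 0,"wy": 0,"wz": 0.1},
    {"jaw": 1,"x": 0,"y": 0,"z": 0,"wx": 0,"wy": 0,"wz": 0.1},
    {"jaw": 1,"x": 0,"y": 0,"z": 0,"wx": 0,"wy": 0,"wz": 0.1},
    {"jaw": 1,"x": 0,"y": 0,"z": 0,"wx": 0,"wy": 0,"wz": 0.1},
    {"jaw": 1,"x": 0,"y": 0,"z": 0,"wx": 0,"wy": 0,"wz": 0},
    {"jaw": 1,"x": 0,"y": 0,"z": 0,"wx": 0,"wy": 0,"wz": 0},
  ],
)

```text
time: 24.85
tool_pos: [0.548, 0.0172, 0.1164]
tool_rot: [[0.998, -0.055, 0.002], [-0.055, -0.999, -0.0], [0.002, 0.0, -1.0]]
wrist_force: [0.2, 0.8, 6.7]
gripper_width: 0.0257
```

```bash
python3 go.py .5472 .0171 .1167 -11.5; python3 -c "
from bench import r;print(r.get_obs()['torque'])"
```

```text
t 24.85 pos [0.548  0.0172 0.1164] yaw -3.14 w 0.0257 F [0.2 0.8 6.7] q [-10.6  28.4  85.4   0.   66.   82.5]
shift now axes [-0.0008  0.0001 -0.0003] rows 1.0
wz 0.146  shift AFTER turn -0.0008 0.0002 -0.0003
[ 0.23170437  0.08495403 -0.01242328]
```

Emit:
drive_tool(
  moves=[
    {"jaw": 1,"x": -0.0003,"y": 0,"z": 0,"wx": 0,"wy": 0,"wz": 0.08},
    {"jaw": 1,"x": 0,"y": 0,"z": 0,"wx": 0,"wy": 0,"wz": 0.07},
    {"jaw": 1,"x": 0,"y": 0,"z": 0,"wx": 0,"wy": 0,"wz": 0.05},
    {"jaw": 1,"x": 0,"y": 0,"z": 0,"wx": 0,"wy": 0,"wz": 0},
  ],
)

```text
time: 25.35
tool_pos: [0.548, 0.0171, 0.1164]
tool_rot: [[0.968, -0.252, 0.003], [-0.252, -0.968, -0.0], [0.003, -0.0, -1.0]]
wrist_force: [2.5, 1.9, 5.8]
gripper_width: 0.0253
```

```bash
python3 go.py .5472 .0171 .1167 -11.5; python3 -c "
from bench import r;print(r.get_obs()['torque'])"
```

```text
t 25.35 pos [0.548  0.0171 0.1164] yaw -14.6 w 0.0253 F [2.5 1.9 5.8] q [-10.6  28.4  85.4   0.   66.   94. ]
shift now axes [-0.0007  0.0002 -0.0003] rows 1.0
wz -0.0541  shift AFTER turn -0.0008 0.0001 -0.0003
[ 0.19779517 -0.19762038  0.08944652]
```

Emit:
drive_tool(
  moves=[
    {"jaw": 1,"x": 0,"y": 0,"z": 0,"wx": 0,"wy": 0,"wz": 0.05},
    {"jaw": 1,"x": 0,"y": 0,"z": 0,"wx": 0,"wy": 0,"wz": 0.03},
  ],
)

```text
time: 25.6
tool_pos: [0.548, 0.017, 0.1164]
tool_rot: [[0.944, -0.329, 0.003], [-0.329, -0.944, -0.0], [0.003, -0.001, -1.0]]
wrist_force: [2.3, 0.2, 5.5]
gripper_width: 0.0255
```

```bash
python3 go.py .5472 .0171 .1167 -11.5; python3 -c "
from bench import r;print(r.get_obs()['torque'])"; python3 w.py wrist wT1
```

```text
t 25.6 pos [0.548  0.017  0.1164] yaw -19.22 w 0.0255 F [2.3 0.2 5.5] q [-10.6  28.4  85.4   0.   66.   98.6]
shift now axes [-0.0008  0.0002 -0.0003] rows 1.0
wz -0.1347  shift AFTER turn -0.0008 0.0001 -0.0003
[ 0.15632109 -0.25000015  0.14139726]
```

View pics/wT1.png

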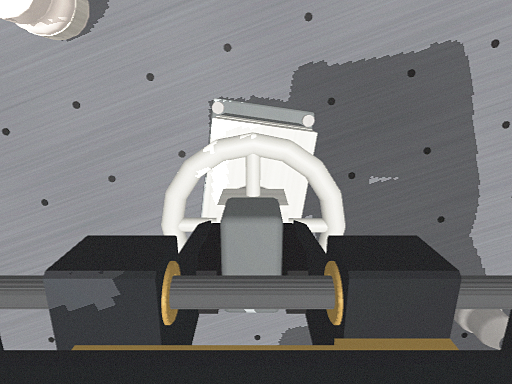

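Emit:
drive_tool(
  moves=[
    {"jaw": 1,"x": 0,"y": 0,"z": 0,"wx": 0,"wy": 0,"wz": 0.04},
    {"jaw": 1,"x": 0,"y": 0,"z": 0,"wx": 0,"wy": 0,"wz": 0.04},
  ],
)

```text
time: 25.9
tool_pos: [0.5481, 0.017, 0.1164]
tool_rot: [[0.915, -0.403, 0.003], [-0.403, -0.915, -0.001], [0.003, -0.001, -1.0]]
wrist_force: [2.5, 0.1, 4.6]
gripper_width: 0.0254
```

```bash
python3 go.py .5472 .0171 .1167 -11.5; python3 -c "
from bench import r;print(r.get_obs()['torque'])"
```

```text
t 25.9 pos [0.5481 0.017  0.1164] yaw -23.76 w 0.0254 F [2.5 0.1 4.6] q [-10.6  28.4  85.4  -0.   66.  103.2]
shift now axes [-0.0008  0.0002 -0.0003] rows 1.0
wz -0.2139  shift AFTER turn -0.0009 0.0001 -0.0003
[ 0.21526528 -0.39739735  0.73624218]
```

Emit:
drive_tool(
  moves=[
    {"jaw": 1,"x": 0,"y": 0,"z": 0,"wx": 0,"wy": 0,"wz": 0.02},
    {"jaw": 1,"x": 0,"y": 0,"z": 0,"wx": 0,"wy": 0,"wz": 0},
    {"jaw": 1,"x": 0,"y": 0,"z": 0,"wx": 0,"wy": 0,"wz": 0},
  ],
)

```text
time: 26.28
tool_pos: [0.5481, 0.017, 0.1164]
tool_rot: [[0.908, -0.42, 0.003], [-0.42, -0.908, -0.001], [0.003, -0.0, -1.0]]
wrist_force: [3.2, -0.3, 5.5]
gripper_width: 0.0257
```

```bash
python3 go.py .5472 .0171 .1167 -11.5; python3 -c "
from bench import r;print(r.get_obs()['torque'])"
```

```text
t 26.27 pos [0.5481 0.017  0.1164] yaw -24.82 w 0.0257 F [ 3.2 -0.3  5.5] q [-10.6  28.4  85.4  -0.   66.  104.2]
shift now axes [-0.0008  0.0003 -0.0003] rows 1.0
wz -0.2324  shift AFTER turn -0.0009 0.0001 -0.0003
[ 0.13605925 -0.43565173  0.7641941 ]
```

Torque holds at about 0.76 N m, far above the 0.15 N m drag, so the spindle is at its stop. I ease off, release and rise.

Emit:
drive_tool(
  moves=[
    {"jaw": 1,"x": -0.0004,"y": 0,"z": 0,"wx": 0,"wy": 0,"wz": -0.04},
    {"jaw": 1,"x": 0,"y": 0,"z": 0,"wx": 0,"wy": 0,"wz": 0},
    {"jaw": 0.2,"x": 0,"y": 0,"z": 0,"wx": 0,"wy": 0,"wz": 0},
    {"jaw": -0.6,"x": 0,"y": 0,"z": 0,"wx": 0,"wy": 0,"wz": 0},
    {"jaw": -1,"x": 0,"y": 0,"z": 0,"wx": 0,"wy": 0,"wz": 0},
    {"jaw": -1,"x": 0,"y": 0,"z": 0,"wx": 0,"wy": 0,"wz": 0},
    {"jaw": -1,"x": 0,"y": 0,"z": -0.03,"wx": 0,"wy": 0,"wz": 0},
    {"jaw": -1,"x": 0,"y": 0,"z": -0.06,"wx": 0,"wy": 0,"wz": 0},
    {"jaw": -1,"x": 0,"y": 0,"z": -0.06,"wx": 0,"wy": 0,"wz": 0},
    {"jaw": -1,"x": 0,"y": 0,"z": 0,"wx": 0,"wy": 0,"wz": 0},
    {"jaw": -1,"x": 0,"y": 0,"z": 0,"wx": 0,"wy": 0,"wz": 0},
  ],
)

```text
time: 27.65
tool_pos: [0.5462, 0.0174, 0.2647]
tool_rot: [[0.922, -0.387, -0.002], [-0.387, -0.922, 0.0], [-0.002, 0.0, -1.0]]
wrist_force: [-0.0, 0.1, 0.1]
gripper_width: 0.0879
```

```bash
python3 go.py .5472 .0171 .1167 -11.5; python3 w.py wrist wF; python3 w.py side sF
python3 - <<'E'
import cv2
i=cv2.imread("pics/wF.png"); cv2.imwrite("pics/wFe.png",cv2.resize(i[85:265,165:335],None,fx=4,fy=3.3,interpolation=cv2.INTER_CUBIC))
i=cv2.imread("pics/sF.png"); cv2.imwrite("pics/sFe.png",cv2.resize(i[130:230,200:330],None,fx=6,fy=6,interpolation=cv2.INTER_CUBIC))
E
```

```text
t 27.65 pos [0.5462 0.0174 0.2647] yaw -22.75 w 0.0879 F [-0.   0.1  0.1] q [-10.6  20.5  72.   -0.   87.6 102.2]
shift now axes [ 1.30e-03 -1.00e-04  1.48e-01] rows 3.0
wz -0.1964  shift AFTER turn 0.001 0.0001 0.148
```

View pics/wFe.png

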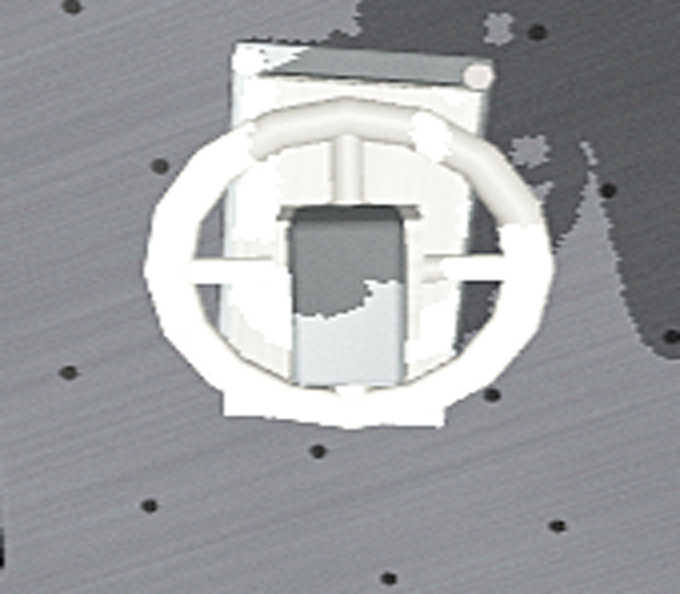

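View pics/sFe.png

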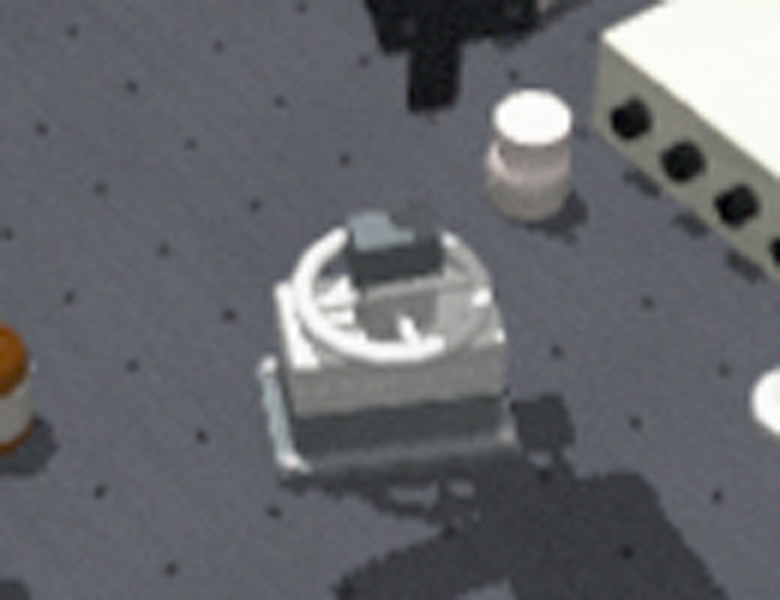

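Run:
```python
import pickle;from h import *
p=pickle.load(open("sF.pkl","rb")); q=pickle.load(open("wF.pkl","rb"))
def ov(p,u0,v0,w,h,f,n):
    im=cv2.resize(p["img"][v0:v0+h,u0:u0+w],None,fx=f,fy=f,interpolation=cv2.INTER_CUBIC)
    def pl(P,a,col):
        s=(proj(p,P@Rz(a).T+[.5472,.0171,0])-[u0,v0]+.5)*f; cv2.polylines(im,[s.round().astype(np.int32)],True,col,1)
    pl(ring(.104,.084+.012),0,(0,0,255))
    sq=lambda lx,ly,z:np.array([[a*lx/2,b*ly/2,z] for a,b in((-1,-1),(-1,1),(1,1),(1,-1))])
    pl(sq(.046,.026,.144),np.radians(-22.75),(0,255,0))
    for z in(.045,.063,.081): pl(sq(.11,.06,z),np.radians(-27.1),(255,0,0))
    cv2.imwrite(n,im)
ov(p,225,150,80,70,8,"pics/ovs.png"); ov(q,165,85,170,130,4,"pics/ovw.png")
a=cv2.imread("pics/side0.png"); d=cv2.absdiff(a,p["img"]).max(axis=2);
```

```text
(no output)
```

View pics/ovs.png

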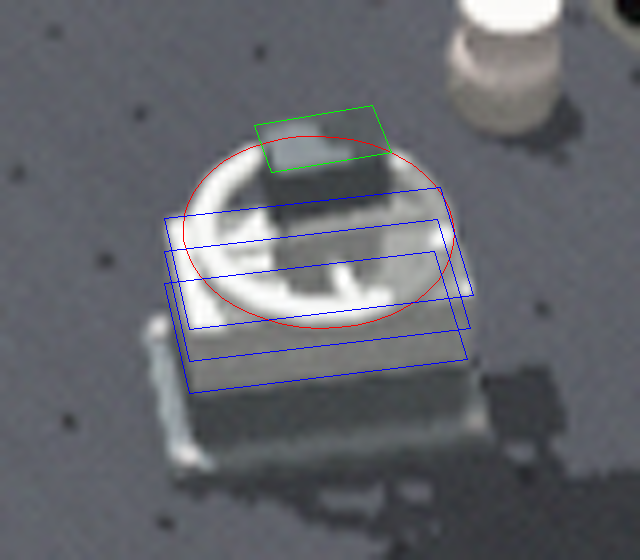

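View pics/ovw.png

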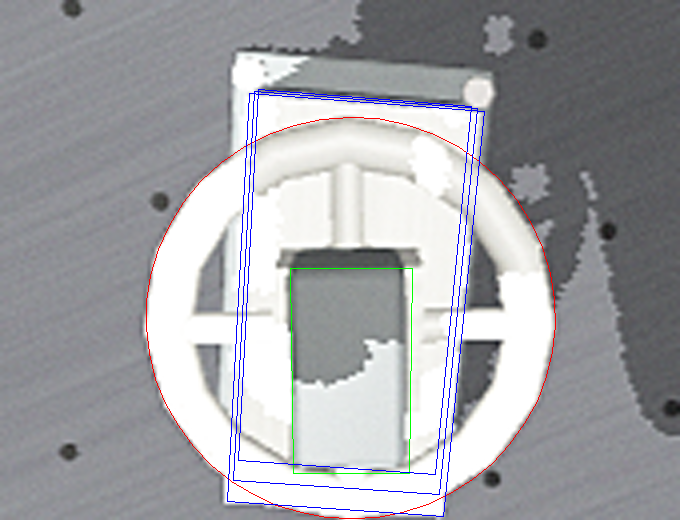

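View pics/sF.png

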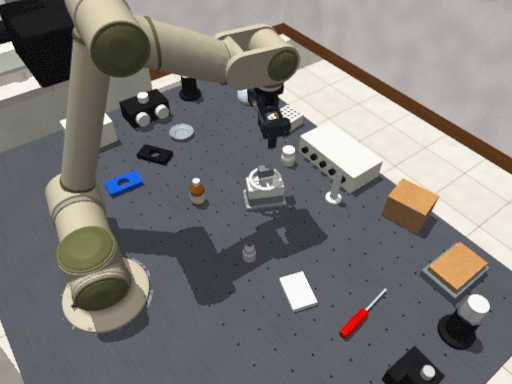

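```bash
python3 -c "
from bench import r;print(r.get_obs()['time'],r.get_obs()['wrist_force']);print(r.close_job())"
```

```text
27.75 [-0.21501924  0.02030483  0.26481178]
the job is handed in; nothing more can be done
None
```

I put both white riser plates over the spindle as a square pile, fitted the handwheel fully home, turned the spindle clockwise to its stop and handed the job in at 27.75 s. The close call gave no verdict.

- **Pile:** each plate was measured once, right after placing it. Both were within about 1 mm of the spindle axis and 0.5° of the clamp's edges. The final overlays agreed, to about a pixel of calibration offset.
- **Wheel:** with the wheel pressed onto the shoulder (about 9 N), its underside measured 83.7 mm above the bench, against 84 mm expected. After release, the wheel looked level and on the spindle axis in the wrist and side views.
- **Spindle:** the turn ended against about 0.76 N m, well above the 0.15 N m drag, so I take it to be at its stop. I couldn't read the joint directly.
- **Disagreement:** the wheel stands about 11° (0.2 rad) past the spindle's stop angle as I worked it out. Play in the bore explains only about 8°. That is still within the allowed 0.3 rad; the rest is probably error in my angle estimates.
- **Bystanders:** I checked them only by eye in the last side picture; none looked displaced, and the arm registered no unexpected contact. At hand-in the gripper was open, clear above the wheel, with no contact force.

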